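Tip a loaded vial to mix it, then hold it at the set draw angle

TASK

Stand the large round crimp-capped vial in the well of the tilting holder and let go of it, leaving the small vial and the square bottle where they are. Then, by the black grip of the holder's lever, tip the holder right over to its stop to mix the vial, bring it back fully upright, and tilt it again until the swinging plumb pointer settles inside the gate of the brass mark on the dial; never let the holder drop or slam. Finish while still holding the grip so that the pointer stays there: do not let go at the end.

Things in the scene. Friction and masses are not known exactly. Their poses are not given: they have to be found in the camera images.
- vial_mid (a point): Centre, half-way up, of the vial to load: glass, upright, 75 mm tall, 55 g; straight round body 41 mm across up to 45 mm above its foot, then a shoulder and a white crimp cap 28 mm across. z axis up. The widest and tallest of the three bottles in a row nearest the robot. Seated, its centre is 37.5 mm above the well's floor.
- small_vial_mid (a point): Centre, half-way up, of the small crimp-capped vial, 25 mm across and 58 mm tall, in the same row; leave it standing.
- square_bottle_mid (a point): Centre, half-way up, of the small square bottle, 40 x 40 mm and 64 mm tall with a round cap, in the same row; leave it standing.
- well (a point): Centre of the floor of the round well in the tilting holder's cup: 44.5 mm across, 28 mm deep, floor 79 mm above the bench when upright. z axis out of the mouth; x along the hinge, away from the dial; y from the hinge to the lever grip. Cup 63 mm across; a bearing cheek stands 43 to 51 mm either side along x, up to 106 mm above the bench; base plate 150 (x) x 120 mm, fixed.
- hinge (a point): Point on the hinge axis at the middle of the cup, 90 mm above the bench and 11 mm above the well's floor along the well's z; its frame turns with the cup and is parallel to that of the well.
- cup (a joint): Tilt of the cup about the hinge, rad: 0 upright (rests here on a stop by its own weight), grows as the lever grip is lifted and the cup's mouth leans away from the grip, 0.8 at the far stop. Friction is small: let go, it falls back to 0. Lifting takes 1 to 3 N at the grip.
- lever_grip: Black round bar, the lever's grip; origin at its centre. 17 mm thick, 52 mm long, parallel to the hinge, 120 mm from it and level with it when upright. Turns freely on its pin between two fork arms 34 mm either side of its centre (8 mm thick, running to the cup), so it can be pinched from above across y and carried along the arc with fingers upright. Its own rotation means nothing.
- pointer (a joint): Angle of the plumb pointer on the dial, rad: 0 at the dial's zero, equal to the cup's tilt once it hangs still. Free on the dial's centre and weighted below, its needle seeks straight up; it swings for about a second after a move. The dial, 100 mm across, faces the robot and is fixed to the cup's near end on the hinge axis, 69 mm from the cup's middle; its top is 140 mm above the bench.
- mark (a joint): Place of the brass mark on the dial's rim, rad, on the same scale as joint pointer: the pointer is in the middle of the gate when both read the same. Set differently each time; it cannot be shifted.
- pointer_tip (a point): Tip of the pointer's black needle, 39 mm from the dial's centre; z axis along the needle, outward.
- mark_gate (a point): Middle of the gate of the brass mark, 42 mm from the dial's centre: the clear space, 8 mm wide, between two prongs that point inward from a clip on the rim; z axis outward from the dial's centre.
Things that resemble listed ones, but are neither listed nor needed, are in the scene too. Leave any orange or red look-alike of the part that bears vial_mid alone.

How it is judged:
By the outcome, as a careful person would: the job done as asked, in the order asked, and still so for the second after the job is handed in, while the arm keeps its last pose, push and grip.
It also fails if it takes over 56 s, if anything falls off the work surface, if the arm or the gripper's body presses on something with over 40 N, if the wrist force passes 120 N, or if a joint passes its speed limit or range.

ROBOT

A 6-joint arm with a two-finger parallel gripper is mounted at the origin on a cart in front of the work surface, level with it; the furniture and walls round the work are solid. World frame = base frame: x ahead of the robot, y to its left, z up, the work surface at z = 0. Lengths are in m, angles in rad, forces in N, time in s.
With the tool pointing down it reaches from about 0.3 to 0.825 m from the base axis. Payload 5.4 kg.
Tool frame: the origin (TCP) lies on the centre line of the jaws, within the pads' length; the fingertips stand 17 mm ahead of it and the grasp point (between the pads) lies 2 mm behind it; z points along the fingers, y is the direction in which the jaws open and shut (so a half turn about z gives the same grasp; the last joint's range is limited). The gripper opens to 92 mm and grips with 3 to 60 N. Pads are 20 mm wide; open, the fingers measure 128 mm over their backs; the gripper's body (75 mm by 189 mm) begins 69 mm behind the grasp point.
Start: joints at [-1.546, 0.158, 1.597, -0, 1.386, -0.21], TCP at [0.134, -0.559, 0.195] pointing down, gripper open.
Joint ranges: [-2.91, 2.91], [-0.94, 2.29], [0.18, 2.7], [-1.29, 4.43], [0.17, 2.64], [-3, 3]. Speed limits (rad/s): [2.57, 2.57, 3.14, 3.14, 3.14, 3.14].

INTERFACE

Orientations are given as a unit quaternion [w, x, y, z].
In Python, from plant import arm, read_camera, regions_of gives the robot as it stands.
- The arm moves only by the tool apply_moves, never from a script. Its argument "motion" is a list of rows, each an object with "claw": the closure, from 0 (fully open) to 1 (shut); "travel": the shift along the tool's x, y, z in cm, a list of three; "turn": the turn about the tool's z in degrees. In form: [{"claw": claw, "travel": [dx, dy, dz], "turn": turn}, ...]. A call has 1 to 20 rows; each row shifts and turns the pose as measured when the row begins, along the tool's axes as they then stand; what a row does not reach is not made up. A row lasts 1/12 s, in which the tool goes at most 41.7 mm and 7.16 degrees, less where a joint would pass 70% of its speed; a pose out of reach is approached as far as the arm can. A call is refused whole if a number of a shift passes 4.17 or a number of a turn 7.16, either way. A call with a gripper value outside its range is refused whole. The fingers move at their own pace and stop on an object; "squeeze" is the grip in N (left out, the last holds). Time passes only in rows, so rows that do not move let the fingers close. It gives the time, the measured TCP pose, the force and the opening at its end, in the units of the state.
- arm.state(): the state, without advancing time (a new reading comes with each control period).
- read_camera(name): name is "side" or "top"; returns a dict with "pixels" (420x560x3 uint8, red, green, blue), "depth" (420x560 float32, m along the optical axis (not along the pixel's ray), 0 where there is no reading), "mtx" (3x3 intrinsics, pixels), "rvec" (rotation vector, rad) and "tvec" (3), from world to camera coordinates, as OpenCV has them. Camera axes: x right, y down, z forward; pixel columns grow to the right and rows downward; lengths in m; the calibration is good to about 2 mm. A picture is of the moment at which its call begins.
- arm.close_job(): hands the job in, once; it reports no verdict.
Trained networks look in the newest picture that a camera, given by its name, has taken for a name from the list of things; names that differ only in an ending like _2 or _b are one class to them, and where a whole thing is asked for, a point or a joint stands for the part that bears it (a point fixed in the world has none). Each returns a list of dicts, best first, with "score" (0 to 1); they miss things now and then, are a little off and sometimes report something else, mostly with a low value. They report only what shows in the picture. A call takes as long as a camera call. They do not tell look-alikes from the thing itself.
- regions_of(camera, name): "region" (420x560 bool, what is visible of it) and "rect" ([left, top, right, bottom] in pixels, round what is visible of it).
The state is a dict: "time_s": time; "joint_positions": joint angles; "joint_velocities": joint speeds; "tau": joint torques, N m; "ee_pos": TCP position; "ee_rot": TCP orientation; "wrist_force": force on the tool from outside, world axes, zero at the start; "wrist_torque": the same for the moment, N m; "grip_width": opening from 0.0 (shut) to 1.0 (fully open).
Only numpy, scipy, OpenCV 4.12 (cv2) and the standard library are available. Lean on these libraries where they do the work, as an engineer would, in place of code of your own. Each camera call takes 0.05 s, during which the arm holds its last target.

## Working session

There is one attempt and no reset: what is moved stays moved. The work goes in short steps, Python scripts to look and compute and a tool call to move; the robot and the scene stay as the last step left them, time stands still between calls to the robot, and variables do not carry over. Pictures are saved under pics/ and viewed, and the job is handed in when it is done.

Besides the shell and the picture viewer there is one more tool, called after "Request:" by a JSON object that holds its "fn" and its "kwargs", one argument or row to a line. apply_moves: Moves the arm, as the interface text tells. Its arguments: {"type":"object","properties":{"motion":{"type":"array","items":{"type":"object","properties":{"claw":{"type":"number"},"travel":{"type":"array","items":{"type":"number"}},"turn":{"type":"number"}}}},"squeeze":{"type":"number"}},"required":["motion"]}

```bash
mkdir -p pics
cat > h.py <<'E'
import numpy as np, cv2
from plant import arm, read_camera, regions_of
def cam(n,save=None):
    c=read_camera(n)
    if save: cv2.imwrite(f'pics/{save}.png',c['pixels'][:,:,::-1])
    return c
def pts(c,mask):
    v,u=np.nonzero(mask&(c['depth']>0)); d=c['depth'][v,u]
    K=c['mtx']; P=np.c_[(u-K[0,2])/K[0,0]*d,(v-K[1,2])/K[1,1]*d,d]
    R,_=cv2.Rodrigues(np.array(c['rvec'],float)); return (P-np.ravel(c['tvec']))@R
def proj(c,p):
    return cv2.projectPoints(np.array(p,float).reshape(-1,3),np.array(c['rvec'],float),np.array(c['tvec'],float),np.array(c['mtx'],float),None)[0][:,0]
E
python3 - <<'E'
from h import *
print(arm.state())
for n in ('side','top'):
    c=cam(n,n+'0')
    R,_=cv2.Rodrigues(np.array(c['rvec'],float)); print(n,'campos',-R.T@np.ravel(c['tvec']),R[2])
    for o in ('vial_mid','small_vial_mid','square_bottle_mid','well','lever_grip','mark','pointer'):
        try:
            for r in regions_of(n,o)[:4]:
                p=pts(c,r['region'])
                print(n,o,round(r['score'],2),r['rect'],len(p), p.min(0).round(3),p.max(0).round(3),np.median(p,0).round(3))
        except Exception as e: print(o,e)
E
```

```text
{'time_s': 0.0, 'joint_positions': array([-1.54613674e+00,  1.59067320e-01,  1.59818822e+00,  3.74517221e-06,
        1.38619841e+00, -2.10103841e-01]), 'joint_velocities': array([-1.64154094e-03, -8.50913176e-05, -7.56903522e-04,  2.68741919e-04,
       -1.58532569e-04,  2.99600733e-04]), 'tau': array([ 6.41427378e-04, -3.85570407e+01, -3.22111416e+01,  7.02887611e-02,
        3.78956390e-02, -1.47320325e-04]), 'ee_pos': array([ 0.13371468, -0.55857237,  0.19433073]), 'ee_rot': array([-9.26478784e-04,  9.93118283e-01,  1.17111951e-01,  8.80005084e-05]), 'wrist_force': array([-1.00322266, -0.57168959,  0.17931709]), 'wrist_torque': array([ 0.00792018, -0.04259714, -0.00406673]), 'grip_width': 1.0042655213330496}
side campos [0.47620246 0.66644081 0.66790031] [ 0.05492282 -0.77675314 -0.62740581]
side vial_mid 0.82 [269.3, 218.7, 283.2, 246.2] 440 [ 0.513 -0.117 -0.003] [0.559 0.257 0.271] [ 0.532 -0.004  0.049]
side vial_mid 0.63 [271.8, 247.9, 283.5, 282.7] 349 [ 0.504  0.06  -0.001] [0.53  0.097 0.077] [0.518 0.088 0.048]
side small_vial_mid 0.5 [301.1, 299.9, 316.0, 323.0] 264 [ 0
[... 995 characters left out ...]
id 0.55 [268.8, 247.3, 292.2, 273.2] 354 [ 0.421 -0.051  0.005] [ 0.467 -0.007  0.068] [ 0.441 -0.029  0.044]
top square_bottle_mid 0.51 [299.4, 148.3, 383.6, 220.9] 2255 [ 0.533 -0.248 -0.003] [ 0.694 -0.058  0.152] [ 0.591 -0.171  0.1  ]
top well 0.88 [297.1, 151.6, 384.0, 217.9] 2201 [ 0.533 -0.238 -0.005] [ 0.682 -0.058  0.152] [ 0.591 -0.17   0.101]
top lever_grip 0.48 [299.2, 152.1, 312.1, 181.6] 198 [ 0.598 -0.087 -0.003] [ 0.674 -0.06   0.102] [ 0.625 -0.07   0.097]
top mark 0.38 [350.0, 200.8, 357.6, 206.9] 37 [ 0.538 -0.169  0.135] [ 0.547 -0.156  0.152] [ 0.542 -0.162  0.143]
top mark 0.26 [219.8, 256.4, 243.4, 271.4] 296 [0.412 0.055 0.014] [0.448 0.091 0.08 ] [0.428 0.071 0.065]
```

Run:
```python
import cv2
a=cv2.imread('pics/top0.png'); cv2.imwrite('pics/top0c.png',cv2.resize(a[120:300,150:410],None,fx=3,fy=3,interpolation=cv2.INTER_CUBIC))
a=cv2.imread('pics/side0.png'); cv2.imwrite('pics/side0c.png',cv2.resize(a[140:340,190:350],None,fx=3,fy=3,interpolation=cv2.INTER_CUBIC))
```

```text
(no output)
```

View pics/top0.png

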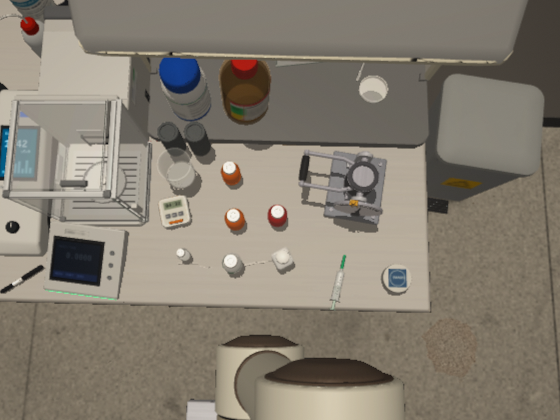

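View pics/side0.png

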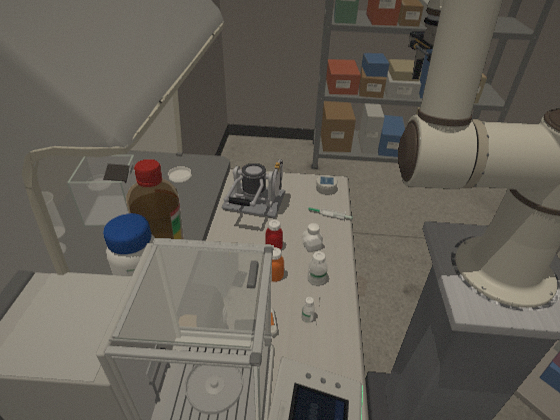

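```bash
ls pics
```

```text
side0.png
side0c.png
top0.png
top0c.png
```

View pics/top0c.png

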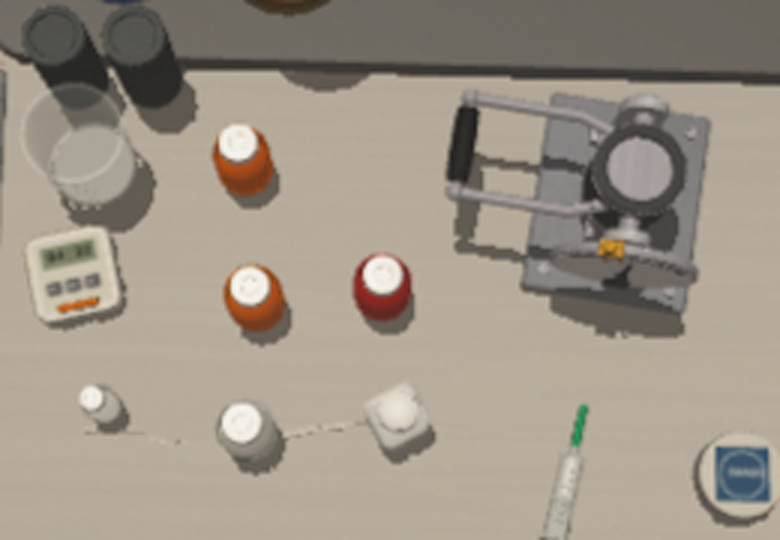

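View pics/side0c.png

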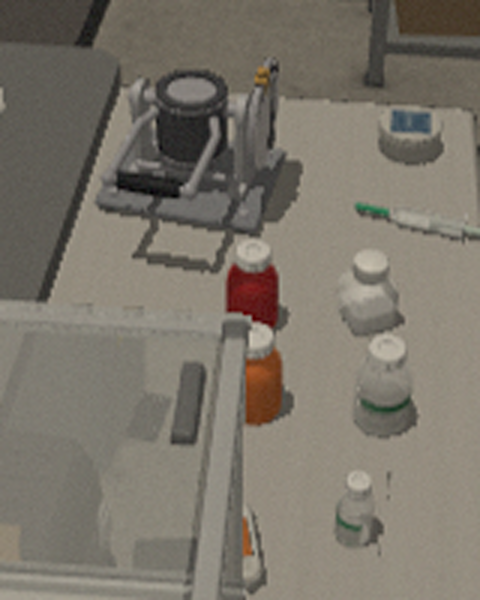

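```bash
cat > m.py <<'E'
from h import *
c=cam('top')
full=np.zeros((420,560),bool); full[140:230,290:395]=True
p=pts(c,full); vv,uu=np.nonzero(full&(c['depth']>0)); col=c['pixels'][vv,uu].astype(int)
# rim
s=(abs(p[:,2]-0.107)<0.006)
from scipy.optimize import least_squares
q=p[s]; ctr=np.array([0.605,-0.17])
for it in range(8):
    r=np.hypot(*(q[:,:2]-ctr).T); k=(r<0.033); ctr0=ctr
    # annulus area centroid via fit of extremes
    a=q[k]; ctr=(a[:,:2].mean(0))
print('rim centroid',ctr,k.sum(),a[:,2].mean(), a.min(0),a.max(0))
# base plate
b=(p[:,2]>0.005)&(p[:,2]<0.03); print('plate',np.histogram(p[:,2],bins=np.arange(-.01,.16,.01)))
rect=cv2.minAreaRect((p[b][:,:2]*1000).astype(np.float32)); print(rect)
g=(abs(p[:,2]-0.097)<0.01)&(col.max(1)<70)&(p[:,1]>-0.1); G=p[g]
print('grip',g.sum(),G.mean(0),np.linalg.svd((G-G.mean(0))[:,:2],full_matrices=False)[2][0],G.min(0),G.max(0))
m=(col[:,0]>140)&(col[:,0]-col[:,2]>80)&(p[:,2]>0.1)
M=p[m];print('mark',m.sum(),M.mean(0),M.min(0),M.max(0),uu[m].mean(),vv[m].mean())
E
python3 m.py
python3 - <<'E'
from h import *
c=cam('top'); P=c['pixels'].astype(int)
def ray(u,v,z):
    K=c['mtx'];R,_=cv2.Rodrigues(np.array(c['rvec'],float));C=-R.T@np.ravel(c['tvec']);d=R.T@np.array([(u-K[0,2])/K[0,0],(v-K[1,2])/K[1,1],1]);return C+d*(z-C[2])/d[2]
full=np.zeros((420,560),bool); full[245:285,215:250]=True
p=pts(c,full); vv,uu=np.nonzero(full&(c['depth']>0)); col=P[vv,uu]
k=(p[:,2]>0.07); print(k.sum(),p[k].mean(0),p[k].min(0),p[k].max(0),col[k].mean(0)); print(ray(uu[k].mean(),vv[k].mean(),.075))
k=(p[:,2]>0.02)&(p[:,2]<.045); print(k.sum(),p[k].mean(0),p[k].min(0),p[k].max(0))
c=cam('side');full=np.zeros((420,560),bool); full[245:290,300:335]=True
p=pts(c,full); k=(p[:,2]>0.01)&(p[:,2]<.043); print('side',k.sum(),p[k].mean(0),p[k].min(0),p[k].max(0))
from scipy.optimize import least_squares
r=least_squares(lambda a:np.hypot(p[k][:,0]-a[0],p[k][:,1]-a[1])-.0205,[.43,.07],loss='soft_l1',f_scale=.001);print(r.x,np.abs(r.fun).mean())
k=(p[:,2]>0.066)&(p[:,1]<.1);print('cap',p[k].mean(0),p[k].min(0),p[k].max(0))
E
```

```text
rim centroid [ 0.60649594 -0.18724799] 739 0.10556679567914277 [ 0.57550528 -0.21929005  0.10107086] [ 0.63934845 -0.15642789  0.11217077]
plate (array([2014, 2590, 1661,  181,  181,  414,   60,   72,   90,  118,  806,
        914,  106,   65,   99,   45]), array([-0.01,  0.  ,  0.01,  0.02,  0.03,  0.04,  0.05,  0.06,  0.07,
        0.08,  0.09,  0.1 ,  0.11,  0.12,  0.13,  0.14,  0.15]))
((607.86669921875, -157.37127685546875), (230.0357666015625, 183.5928192138672), 89.94457244873047)
grip 171 [ 0.62346754 -0.06963222  0.09737956] [-0.99023839  0.13938408] [ 0.5983219  -0.07815825  0.09192379] [ 0.64947277 -0.05986695  0.10291447]
mark 36 [ 0.54498294 -0.16302906  0.14232362] [ 0.53828597 -0.17458663  0.10092739] [ 0.55822809 -0.1546597   0.15127443] 353.47222222222223 201.97222222222223
141 [0.43150754 0.07507046 0.07535426] [0.41936795 0.06267836 0.07101324] [0.44391576 0.08721354 0.08007147] [230.4893617  226.26241135 217.21985816]
[0.43153096 0.07510104 0.075     ]
26 [0.42032166 0.06493782 0.03418995] [0.41101149 0.05466363 0.02157396] [0.45086954 0.08521645 0.04470966]
side 245 [0.43510076 0.07165513 0.0248354 ] [ 0.41173892 -0.01864378  0.01024548] [0.46060632 0.09873229 0.0428614 ]
[0.43190525 0.07603576] 0.014261339235010276
cap [0.43251305 0.07983612 0.07370572] [0.41881946 0.06446939 0.06612194] [0.44573438 0.09199973 0.0777451 ]
```

Request:
{"fn": "apply_moves", "kwargs": {
  "motion": [
    {"claw": 0.35,"travel": [0,0,0],"turn": 7.16},
    {"claw": 0.35,"travel": [0,0,0],"turn": 7.16},
    {"claw": 0.35,"travel": [0,0,0],"turn": 7.16},
    {"claw": 0.35,"travel": [0,0,0],"turn": 0}
  ],
  "squeeze": 10
}}

```text
time_s: 1.28
ee_pos: [0.1338, -0.5592, 0.1953]
ee_rot: [-0.0, 0.997, -0.075, 0.0]
wrist_force: [-0.5, -0.3, -0.1]
grip_width: 0.731
```

```bash
cat > g.py <<'E'
from h import *
import sys
def rel(t):
    s=arm.state(); w,x,y,z=s['ee_rot']
    from scipy.spatial.transform import Rotation as Ro
    R=Ro.from_quat([x,y,z,w]).as_matrix()
    print('t',round(s['time_s'],2),'pos',s['ee_pos'].round(4),'F',s['wrist_force'].round(2),'grip',round(s['grip_width'],3))
    print('toolx yaw',np.degrees(np.arctan2(R[1,0],R[0,0])).round(2),'z',R[:,2].round(3),'q',s['joint_positions'].round(2))
    print('move cm',((np.array(t)-s['ee_pos'])@R*100).round(2))
if __name__=='__main__': rel([float(a) for a in sys.argv[1:4]])
E
python3 g.py 0.4315 0.0755 0.15
```

```text
t 1.28 pos [ 0.1338 -0.5592  0.1953] F [-0.45 -0.29 -0.12] grip 0.731
toolx yaw -8.57 z [ 0.  0. -1.] q [-1.55  0.16  1.6   0.    1.39  0.17]
move cm [ 19.98 -67.2    4.53]
```

Request:
{"fn": "apply_moves", "kwargs": {
  "motion": [
    {"claw": 0.35,"travel": [1,-3.4,0.1],"turn": 0},
    {"claw": 0.35,"travel": [1,-3.4,0.1],"turn": 0},
    {"claw": 0.35,"travel": [1,-3.4,0.1],"turn": 0},
    {"claw": 0.35,"travel": [1,-3.4,0.1],"turn": 0},
    {"claw": 0.35,"travel": [1,-3.4,0.1],"turn": 0},
    {"claw": 0.35,"travel": [1,-3.4,0.1],"turn": 0},
    {"claw": 0.35,"travel": [1,-3.4,0.1],"turn": 0},
    {"claw": 0.35,"travel": [1,-3.4,0.1],"turn": 0},
    {"claw": 0.35,"travel": [1,-3.4,0.1],"turn": 0},
    {"claw": 0.35,"travel": [1,-3.4,0.1],"turn": 0},
    {"claw": 0.35,"travel": [1,-3.4,0.1],"turn": 0},
    {"claw": 0.35,"travel": [1,-3.4,0.1],"turn": 0},
    {"claw": 0.35,"travel": [1,-3.4,0.1],"turn": 0},
    {"claw": 0.35,"travel": [1,-3.4,0.1],"turn": 0},
    {"claw": 0.35,"travel": [1,-3.4,0.1],"turn": 0},
    {"claw": 0.35,"travel": [1,-3.4,0.1],"turn": 0},
    {"claw": 0.35,"travel": [1,-3.4,0.1],"turn": 0},
    {"claw": 0.35,"travel": [1,-3.4,0.1],"turn": 0}
  ]
}}

```text
time_s: 2.78
ee_pos: [0.394, 0.0468, 0.1764]
ee_rot: [0.004, 0.999, -0.048, 0.006]
wrist_force: [1.5, -0.3, -0.4]
grip_width: 0.648
```

```bash
python3 g.py 0.4315 0.0755 0.15
```

```text
t 2.78 pos [0.394  0.0468 0.1764] F [ 1.54 -0.26 -0.43] grip 0.648
toolx yaw -5.48 z [ 0.011 -0.009 -1.   ] q [-0.18 -0.33  2.09 -0.01  1.37  1.49]
move cm [ 3.43 -3.24  2.65]
```

Request:
{"fn": "apply_moves", "kwargs": {
  "motion": [
    {"claw": 0.35,"travel": [0,0,0],"turn": 0},
    {"claw": 0.35,"travel": [0,0,0],"turn": 0}
  ]
}}

```text
time_s: 2.95
ee_pos: [0.3947, 0.0535, 0.1763]
ee_rot: [0.003, 0.999, -0.039, 0.006]
wrist_force: [-0.2, 0.1, -0.0]
grip_width: 0.652
```

```bash
python3 g.py 0.4315 0.0755 0.12
```

```text
t 2.95 pos [0.3947 0.0535 0.1763] F [-0.25  0.07 -0.02] grip 0.652
toolx yaw -4.42 z [ 0.012 -0.007 -1.   ] q [-0.17 -0.33  2.09 -0.    1.37  1.48]
move cm [ 3.43 -2.51  5.66]
```

Request:
{"fn": "apply_moves", "kwargs": {
  "motion": [
    {"claw": 0.35,"travel": [1.1,-0.8,0.5],"turn": 1.2},
    {"claw": 0.35,"travel": [1.1,-0.8,0.5],"turn": 1.2},
    {"claw": 0.35,"travel": [1.1,-0.8,0.5],"turn": 1.2},
    {"claw": 0.35,"travel": [0,0,0],"turn": 0},
    {"claw": 0.35,"travel": [0,0,0],"turn": 0}
  ]
}}

```text
time_s: 3.37
ee_pos: [0.4309, 0.0713, 0.1619]
ee_rot: [0.004, 0.998, -0.067, 0.007]
wrist_force: [0.3, 0.5, 0.1]
grip_width: 0.652
```

```bash
python3 g.py 0.4315 0.0755 0.049
python3 - <<'E'
from h import *
c=cam('side','s1');cv2.imwrite('pics/s1c.png',cv2.resize(c['pixels'][180:340,240:400,::-1],None,fx=3.5,fy=3.5,interpolation=cv2.INTER_CUBIC))
E
```

```text
t 3.37 pos [0.4309 0.0713 0.1619] F [0.26 0.52 0.05] grip 0.652
toolx yaw -7.71 z [ 0.013 -0.009 -1.   ] q [-0.11 -0.2   2.01 -0.01  1.31  1.6 ]
move cm [-0.15 -0.5  11.29]
```

View pics/s1c.png

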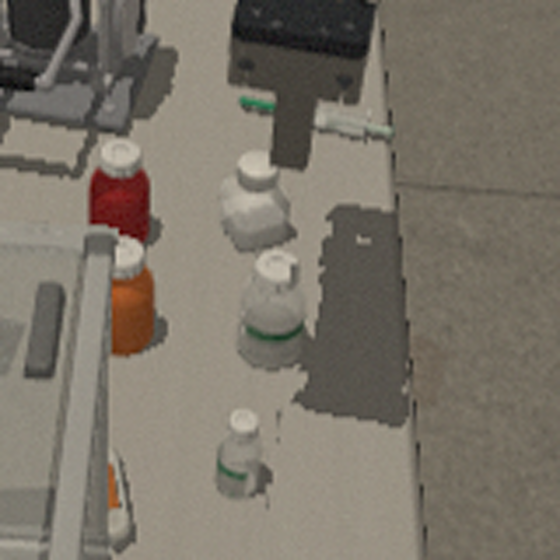

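Request:
{"fn": "apply_moves", "kwargs": {
  "motion": [
    {"claw": 0.35,"travel": [0,-0.25,0.5],"turn": 0},
    {"claw": 0.35,"travel": [-0.1,-0.25,0.7],"turn": 0},
    {"claw": 0.35,"travel": [0,0,1],"turn": 0},
    {"claw": 0.35,"travel": [0,0,1],"turn": 0},
    {"claw": 0.35,"travel": [0,0,1],"turn": 0},
    {"claw": 0.35,"travel": [0,0,0],"turn": 0},
    {"claw": 0.35,"travel": [0,0,0],"turn": 0}
  ]
}}

```text
time_s: 4.0
ee_pos: [0.429, 0.0738, 0.1154]
ee_rot: [0.004, 0.998, -0.068, 0.006]
wrist_force: [0.0, -0.7, 0.8]
grip_width: 0.653
```

```bash
python3 g.py 0.4315 0.0755 0.049
python3 - <<'E'
from h import *
c=cam('side','s2');cv2.imwrite('pics/s2c.png',cv2.resize(c['pixels'][180:340,240:400,::-1],None,fx=3.5,fy=3.5,interpolation=cv2.INTER_CUBIC))
E
```

```text
t 4.0 pos [0.429  0.0738 0.1154] F [ 0.01 -0.66  0.76] grip 0.653
toolx yaw -7.79 z [ 0.012 -0.009 -1.   ] q [-0.1  -0.15  2.07 -0.01  1.21  1.61]
move cm [ 0.14 -0.25  6.64]
```

View pics/s2c.png

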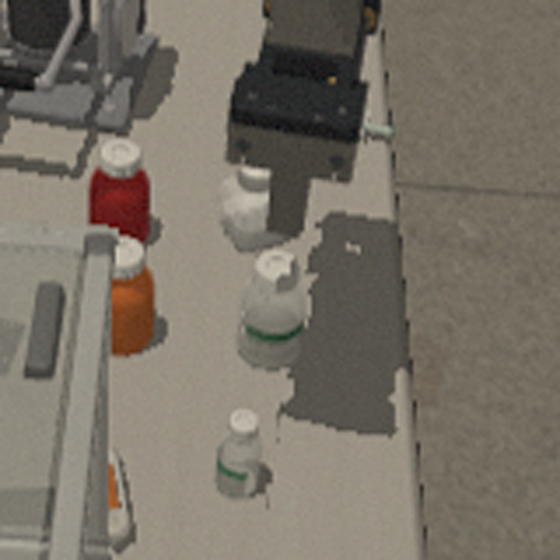

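Run:
```python
from h import *
c=cam('side')
f=lambda p:((proj(c,p)-[240,180])*3.5).round(0)
print(f([[.429,.104,.098],[.429,.044,.098],[.4315,.0755,.075],[.4315,.0755,0.0],[.429,.074,.098]]))
full=np.zeros((420,560),bool); full[180:250,300:350]=True
p=pts(c,full); k=(p[:,2]>.09); q=p[k]; v,u=np.nonzero(full&(c['depth']>0))
for zz in np.arange(.09,.2,.01):
    a=q[abs(q[:,2]-zz)<.005]
    if len(a): print(zz.round(2),a.min(0).round(3),a.max(0).round(3))
d=c['depth'][235:247,310:325]; print(d.round(3))
```

```text
[[284. 269.]
 [285. 198.]
 [277. 261.]
 [267. 344.]
 [284. 232.]]
0.14 [0.423 0.106 0.136] [0.443 0.118 0.145]
0.15 [0.422 0.106 0.145] [0.442 0.122 0.155]
0.16 [0.424 0.116 0.155] [0.442 0.12  0.165]
0.17 [0.424 0.118 0.165] [0.443 0.122 0.175]
0.18 [0.423 0.117 0.175] [0.444 0.123 0.185]
0.19 [0.426 0.119 0.185] [0.442 0.123 0.189]
[[0.921 0.918 0.92  0.919 0.919 0.918 0.922 0.736 0.737 0.736 0.734 0.734
  0.732 0.732 0.733]
 [0.92  0.922 0.919 0.916 0.919 0.92  0.919 0.737 0.736 0.739 0.736 0.735
  0.736 0.736 0.734]
 [0.917 0.916 0.92  0.919 0.915 0.916 0.919 0.738 0.741 0.74  0.74  0.737
  0.738 0.738 0.736]
 [0.914 0.917 0.915 0.916 0.918 0.918 0.919 0.743 0.743 0.741 0.741 0.739
  0.739 0.735 0.739]
 [0.919 0.915 0.917 0.915 0.916 0.917 0.92  0.745 0.744 0.743 0.744 0.743
  0.741 0.741 0.741]
 [0.918 0.914 0.921 0.917 0.917 0.916 0.919 0.746 0.746 0.744 0.747 0.743
  0.742 0.744 0.743]
 [0.918 0.915 0.917 0.918 0.919 0.92  0.921 0.747 0.747 0.748 0.746 0.747
  0.745 0.745 0.744]
 [0.916 0.916 0.918 0.922 0.921 0.923 0.925 0.75  0.749 0.749 0.748 0.749
  0.747 0.745 0.745]
 [0.921 0.918 0.921 0.924 0.923 0.925 0.767 0.751 0.753 0.752 0.749 0.75
  0.748 0.747 0.749]
 [0.92  0.922 0.922 0.922 0.927 0.925 0.756 0.755 0.753 0.752 0.752 0.751
  0.752 0.751 0.752]
 [0.924 0.927 0.924 0.929 0.927 0.931 0.759 0.759 0.754 0.756 0.755 0.754
  0.753 0.751 0.75 ]
 [0.926 0.927 0.927 0.93  0.93  0.931 0.936 0.935 0.934 0.757 0.757 0.757
  0.754 0.756 0.754]]
```

Run:
```python
from h import *
print(arm.state()['ee_pos'],arm.state()['time_s'])
c=cam('side','s3');cv2.imwrite('pics/s3c.png',cv2.resize(c['pixels'][140:300,270:390,::-1],None,fx=3.7,fy=3.7,interpolation=cv2.INTER_CUBIC))
full=np.zeros((420,560),bool); full[150:300,300:350]=True
p=pts(c,full);k=(p[:,0]>.42)&(p[:,0]<.445)&(p[:,1]>.09)&(p[:,1]<.135); q=p[k]
for zz in np.arange(.05,.2,.01):
    a=q[abs(q[:,2]-zz)<.005]
    if len(a): print(zz.round(2),len(a),a.min(0).round(3),a.max(0).round(3))
```

```text
[0.42913168 0.07383135 0.11584349] 4.1
0.05 55 [0.42  0.09  0.045] [0.444 0.099 0.055]
0.06 14 [0.421 0.09  0.055] [0.439 0.095 0.061]
0.07 6 [0.429 0.09  0.067] [0.437 0.093 0.072]
0.08 2 [0.432 0.09  0.075] [0.432 0.092 0.077]
0.14 20 [0.423 0.109 0.139] [0.443 0.119 0.145]
0.15 37 [0.425 0.115 0.145] [0.443 0.12  0.155]
0.16 34 [0.423 0.11  0.155] [0.443 0.12  0.164]
0.17 40 [0.422 0.107 0.165] [0.443 0.122 0.175]
0.18 46 [0.424 0.118 0.175] [0.444 0.123 0.185]
0.19 12 [0.424 0.119 0.185] [0.444 0.123 0.188]
```

View pics/s3c.png

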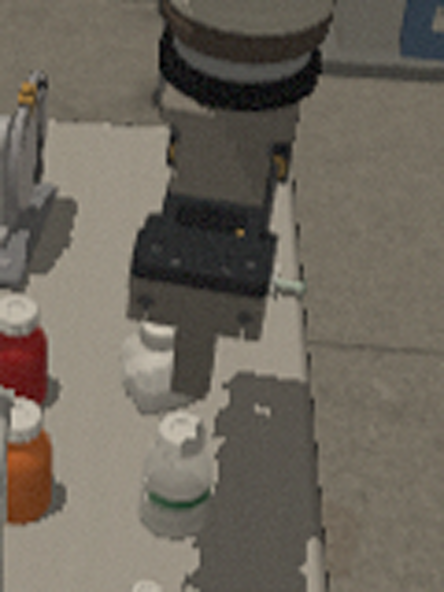

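Request:
{"fn": "apply_moves", "kwargs": {
  "motion": [
    {"claw": 0.35,"travel": [0.1,-0.1,1],"turn": 0},
    {"claw": 0.35,"travel": [0.1,-0.1,1],"turn": 0},
    {"claw": 0.35,"travel": [0,0,0.8],"turn": 0},
    {"claw": 0.35,"travel": [0,0,0],"turn": 0},
    {"claw": 0.35,"travel": [0,0,0],"turn": 0}
  ]
}}

```text
time_s: 4.57
ee_pos: [0.4338, 0.0754, 0.0865]
ee_rot: [0.004, 0.998, -0.068, 0.009]
wrist_force: [0.1, -0.6, 0.5]
grip_width: 0.647
```

```bash
python3 g.py 0.4315 0.0755 0.049
python3 - <<'E'
from h import *
c=cam('side','s4');a=cv2.resize(c['pixels'][180:300,270:390,::-1],None,fx=4,fy=4,interpolation=cv2.INTER_CUBIC)
c=cam('top','t4');b=cv2.resize(c['pixels'][210:330,170:290,::-1],None,fx=2.5,fy=2.5,interpolation=cv2.INTER_CUBIC)
z=np.zeros((480,780,3),np.uint8);z[:,:480]=a;z[:300,480:]=b;cv2.imwrite('pics/s4c.png',z)
E
```

```text
t 4.57 pos [0.4338 0.0754 0.0865] F [ 0.06 -0.57  0.51] grip 0.647
toolx yaw -7.77 z [ 0.017 -0.01  -1.   ] q [-0.1  -0.1   2.08 -0.01  1.14  1.61]
move cm [-0.3  -0.01  3.75]
```

View pics/s4c.png

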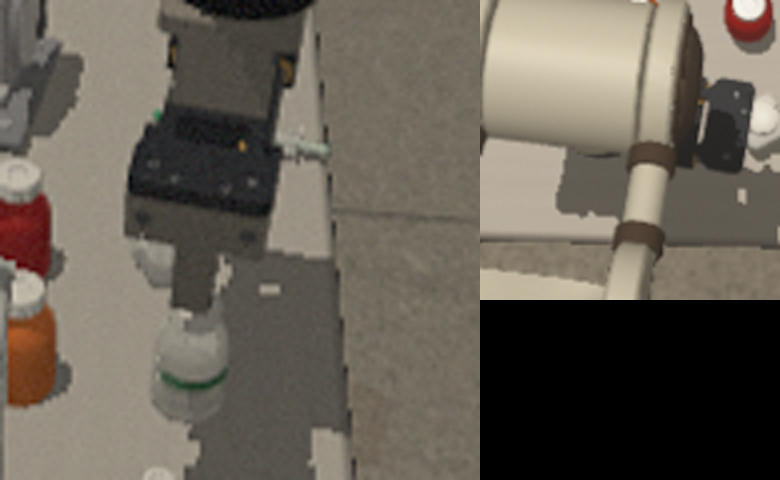

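Request:
{"fn": "apply_moves", "kwargs": {
  "motion": [
    {"claw": 0.35,"travel": [-0.2,0,1],"turn": 0},
    {"claw": 0.35,"travel": [-0.2,0,1],"turn": 0},
    {"claw": 0.35,"travel": [-0.1,0,1],"turn": 0},
    {"claw": 0.35,"travel": [0,0,0.6],"turn": 0},
    {"claw": 0.35,"travel": [0,0,0.3],"turn": 0},
    {"claw": 0.35,"travel": [0,0,0],"turn": 0}
  ]
}}

```text
time_s: 5.17
ee_pos: [0.4292, 0.0757, 0.0443]
ee_rot: [0.004, 0.998, -0.068, 0.009]
wrist_force: [-0.3, -0.2, -0.8]
grip_width: 0.647
```

```bash
python3 g.py 0.43 0.0755 0.048
python3 - <<'E'
from h import *
c=cam('side','s5');a=cv2.resize(c['pixels'][180:300,270:390,::-1],None,fx=4,fy=4,interpolation=cv2.INTER_CUBIC)
cv2.imwrite('pics/s5c.png',a)
E
```

```text
t 5.17 pos [0.4292 0.0757 0.0443] F [-0.29 -0.15 -0.85] grip 0.647
toolx yaw -7.78 z [ 0.018 -0.01  -1.   ] q [-0.1  -0.04  2.12 -0.01  1.04  1.61]
move cm [ 0.08  0.01 -0.37]
```

View pics/s5c.png

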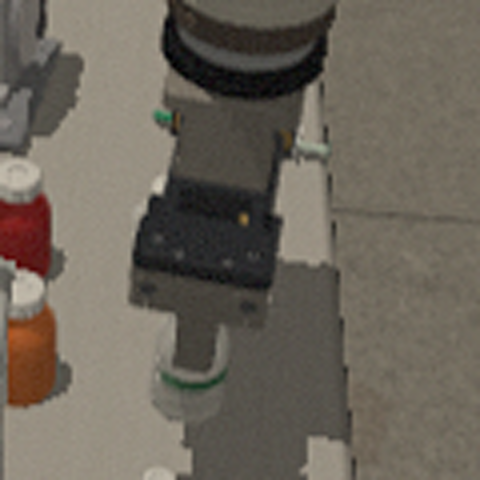

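Request:
{"fn": "apply_moves", "kwargs": {
  "motion": [
    {"claw": 0.35,"travel": [0,0,-0.3],"turn": 0},
    {"claw": 1,"travel": [0,0,0],"turn": 0},
    {"claw": 1,"travel": [0,0,0],"turn": 0},
    {"claw": 1,"travel": [0,0,0],"turn": 0},
    {"claw": 1,"travel": [0,0,0],"turn": 0},
    {"claw": 1,"travel": [0,0,0],"turn": 0}
  ],
  "squeeze": 10
}}

```text
time_s: 5.72
ee_pos: [0.4313, 0.0755, 0.0499]
ee_rot: [0.004, 0.998, -0.068, 0.012]
wrist_force: [-0.7, 1.3, 0.7]
grip_width: 0.311
```

```bash
python3 g.py 0.43 0.0755 0.19
python3 - <<'E'
from h import *
c=cam('side','s6');a=cv2.resize(c['pixels'][180:300,270:390,::-1],None,fx=4,fy=4,interpolation=cv2.INTER_CUBIC)
cv2.imwrite('pics/s6c.png',a)
E
```

```text
t 5.72 pos [0.4313 0.0755 0.0499] F [-0.73  1.28  0.7 ] grip 0.311
toolx yaw -7.77 z [ 0.023 -0.01  -1.   ] q [-0.1  -0.05  2.12 -0.01  1.04  1.61]
move cm [  0.21   0.12 -14.01]
```

View pics/s6c.png

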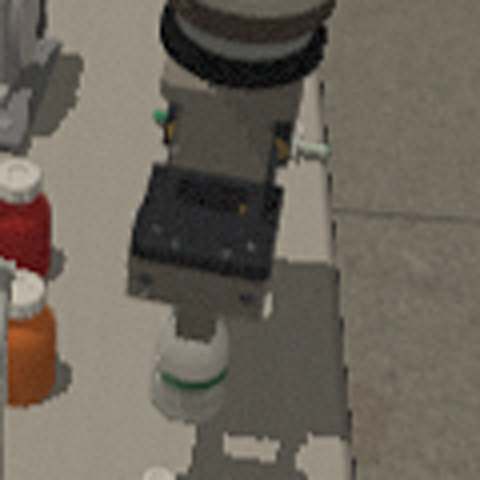

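Request:
{"fn": "apply_moves", "kwargs": {
  "motion": [
    {"claw": 0.45,"travel": [0,0,0],"turn": 0},
    {"claw": 0.45,"travel": [0,0,0],"turn": 0},
    {"claw": 0.4,"travel": [0,0,0.5],"turn": 0},
    {"claw": 0.4,"travel": [-0.1,0,0.5],"turn": 0},
    {"claw": 0.4,"travel": [0,0,0.2],"turn": 0},
    {"claw": 0.4,"travel": [0,0,0],"turn": 0}
  ],
  "squeeze": 10
}}

```text
time_s: 6.27
ee_pos: [0.4305, 0.0756, 0.0366]
ee_rot: [0.004, 0.998, -0.068, 0.012]
wrist_force: [0.4, -0.3, -0.1]
grip_width: 0.602
```

```bash
python3 g.py 0.43 0.0755 0.19
python3 - <<'E'
from h import *
c=cam('side','s7');a=cv2.resize(c['pixels'][180:300,270:390,::-1],None,fx=4,fy=4,interpolation=cv2.INTER_CUBIC)
cv2.imwrite('pics/s7c.png',a)
E
```

```text
t 6.27 pos [0.4305 0.0756 0.0366] F [ 0.41 -0.26 -0.13] grip 0.602
toolx yaw -7.78 z [ 0.023 -0.01  -1.   ] q [-0.1  -0.02  2.13 -0.01  1.01  1.61]
move cm [  0.32   0.12 -15.34]
```

View pics/s7c.png

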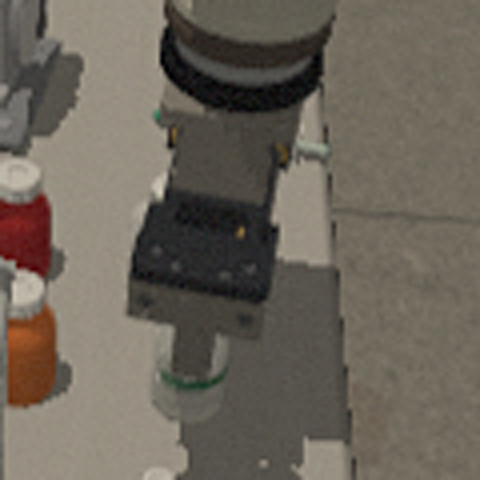

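Request:
{"fn": "apply_moves", "kwargs": {
  "motion": [
    {"claw": 1,"travel": [0,0,0],"turn": 0},
    {"claw": 1,"travel": [0,0,0],"turn": 0},
    {"claw": 1,"travel": [0,0,0],"turn": 0},
    {"claw": 1,"travel": [0,0,0],"turn": 0},
    {"claw": 1,"travel": [0,0,0],"turn": 0}
  ],
  "squeeze": 10
}}

```text
time_s: 6.73
ee_pos: [0.4305, 0.0756, 0.0367]
ee_rot: [0.004, 0.998, -0.068, 0.012]
wrist_force: [0.1, -0.3, 0.1]
grip_width: 0.354
```

```bash
python3 g.py 0.43 0.0755 0.19
python3 - <<'E'
from h import *
c=cam('side','s8');a=cv2.resize(c['pixels'][180:300,270:390,::-1],None,fx=4,fy=4,interpolation=cv2.INTER_CUBIC)
cv2.imwrite('pics/s8c.png',a)
E
```

```text
t 6.73 pos [0.4305 0.0756 0.0367] F [ 0.13 -0.34  0.1 ] grip 0.354
toolx yaw -7.77 z [ 0.023 -0.01  -1.   ] q [-0.1  -0.02  2.13 -0.01  1.01  1.61]
move cm [  0.32   0.12 -15.33]
```

View pics/s8c.png

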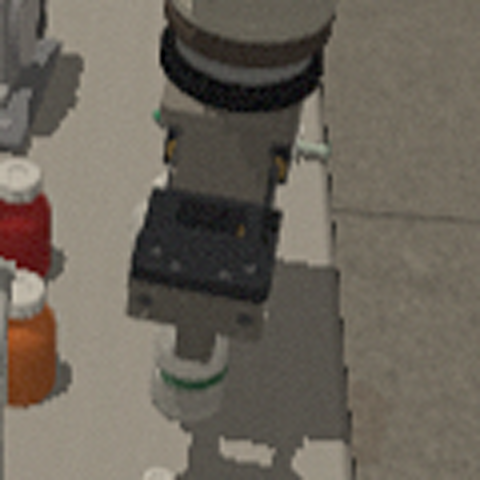

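Request:
{"fn": "apply_moves", "kwargs": {
  "motion": [
    {"claw": 1,"travel": [0,0,0],"turn": 0},
    {"claw": 1,"travel": [0,0,0],"turn": 0},
    {"claw": 1,"travel": [0,0,0],"turn": 0}
  ],
  "squeeze": 10
}}

```text
time_s: 7.03
ee_pos: [0.4305, 0.0756, 0.0367]
ee_rot: [0.004, 0.998, -0.068, 0.012]
wrist_force: [-0.2, 0.1, -0.3]
grip_width: 0.354
```

Request:
{"fn": "apply_moves", "kwargs": {
  "motion": [
    {"claw": 0.4,"travel": [0,0,0],"turn": 0},
    {"claw": 0.4,"travel": [0,0,0],"turn": 0},
    {"claw": 0.4,"travel": [0,0,0],"turn": 0},
    {"claw": 0.4,"travel": [0,0,0.4],"turn": 0},
    {"claw": 0.4,"travel": [0,0,0.4],"turn": 0},
    {"claw": 0.4,"travel": [0,0,0.3],"turn": 0},
    {"claw": 0.4,"travel": [0,0,0],"turn": 0}
  ],
  "squeeze": 10
}}

```text
time_s: 7.62
ee_pos: [0.4311, 0.0754, 0.0249]
ee_rot: [0.004, 0.998, -0.068, 0.012]
wrist_force: [-0.2, -0.2, 0.1]
grip_width: 0.597
```

```bash
python3 g.py 0.43 0.0755 0.18
python3 - <<'E'
from h import *
c=cam('side','s9');a=cv2.resize(c['pixels'][180:300,270:390,::-1],None,fx=4,fy=4,interpolation=cv2.INTER_CUBIC)
cv2.imwrite('pics/s9c.png',a)
E
```

```text
t 7.62 pos [0.4311 0.0754 0.0249] F [-0.19 -0.24  0.05] grip 0.597
toolx yaw -7.78 z [ 0.024 -0.01  -1.   ] q [-0.1  -0.    2.13 -0.01  0.98  1.61]
move cm [  0.27   0.11 -15.51]
```

View pics/s9c.png

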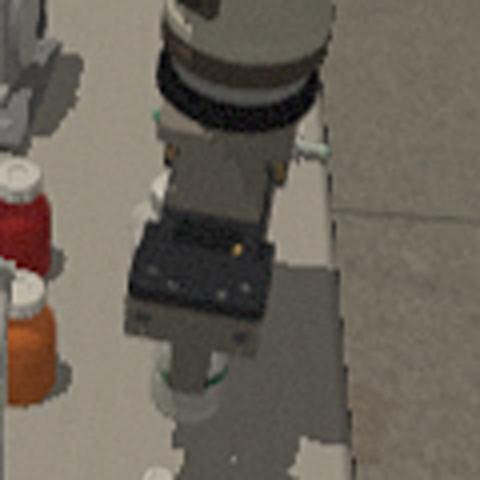

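Request:
{"fn": "apply_moves", "kwargs": {
  "motion": [
    {"claw": 0.4,"travel": [0,0,0.3],"turn": 0},
    {"claw": 0.4,"travel": [0,0,0.3],"turn": 0},
    {"claw": 0.4,"travel": [0,0,0],"turn": 0},
    {"claw": 1,"travel": [0,0,0],"turn": 0},
    {"claw": 1,"travel": [0,0,0],"turn": 0},
    {"claw": 1,"travel": [0,0,0],"turn": 0},
    {"claw": 1,"travel": [0,0,0],"turn": 0},
    {"claw": 1,"travel": [0,0,0],"turn": 0}
  ],
  "squeeze": 10
}}

```text
time_s: 8.33
ee_pos: [0.4313, 0.0754, 0.0184]
ee_rot: [0.004, 0.998, -0.068, 0.012]
wrist_force: [-0.8, -0.2, -1.1]
grip_width: 0.431
```

Request:
{"fn": "apply_moves", "kwargs": {
  "motion": [
    {"claw": 0.4,"travel": [0,0,0],"turn": 0},
    {"claw": 0.4,"travel": [0,0,0],"turn": 0},
    {"claw": 0.4,"travel": [0,0,0.3],"turn": 0},
    {"claw": 0.4,"travel": [0,0,0.3],"turn": 0},
    {"claw": 0.4,"travel": [0,0,0.1],"turn": 0},
    {"claw": 0.4,"travel": [0,0,0],"turn": 0}
  ],
  "squeeze": 10
}}

```text
time_s: 8.83
ee_pos: [0.4319, 0.0753, 0.011]
ee_rot: [0.004, 0.998, -0.068, 0.013]
wrist_force: [0.6, 0.1, 0.4]
grip_width: 0.603
```

Request:
{"fn": "apply_moves", "kwargs": {
  "motion": [
    {"claw": 1,"travel": [0,0,0],"turn": 0},
    {"claw": 1,"travel": [0,0,0],"turn": 0},
    {"claw": 1,"travel": [0,0,0],"turn": 0},
    {"claw": 1,"travel": [0,0,0],"turn": 0},
    {"claw": 1,"travel": [0,0,0],"turn": 0}
  ],
  "squeeze": 10
}}

```text
time_s: 9.25
ee_pos: [0.4316, 0.0753, 0.0107]
ee_rot: [0.004, 0.998, -0.068, 0.012]
wrist_force: [-0.0, 0.5, 0.1]
grip_width: 0.432
```

```bash
python3 g.py 0.43 0.0755 0.18
python3 - <<'E'
from h import *
c=cam('side','s10');a=cv2.resize(c['pixels'][180:300,270:390,::-1],None,fx=4,fy=4,interpolation=cv2.INTER_CUBIC)
cv2.imwrite('pics/s10c.png',a)
E
```

```text
t 9.25 pos [0.4316 0.0753 0.0107] F [-0.01  0.49  0.08] grip 0.432
toolx yaw -7.77 z [ 0.024 -0.01  -1.   ] q [-0.1   0.03  2.14 -0.01  0.95  1.61]
move cm [  0.26   0.12 -16.93]
```

View pics/s10c.png

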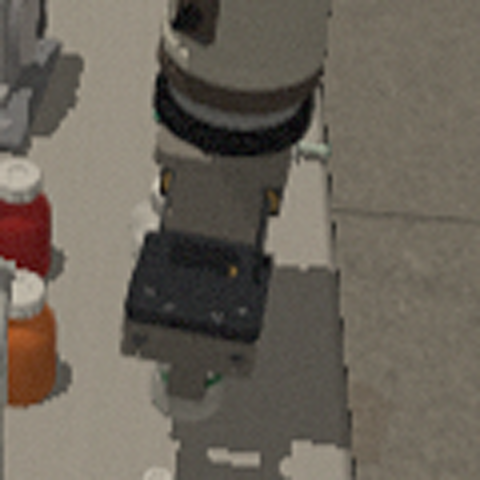

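Request:
{"fn": "apply_moves", "kwargs": {
  "motion": [
    {"claw": 0.45,"travel": [0,0,0],"turn": 0},
    {"claw": 0.45,"travel": [0,0,0],"turn": 0},
    {"claw": 0.45,"travel": [-0.1,0,-0.4],"turn": 0},
    {"claw": 0.45,"travel": [0,0,0],"turn": 0},
    {"claw": 1,"travel": [0,0,0],"turn": 0},
    {"claw": 1,"travel": [0,0,0],"turn": 0},
    {"claw": 1,"travel": [0,0,0],"turn": 0},
    {"claw": 1,"travel": [0,0,0],"turn": 0},
    {"claw": 1,"travel": [0,0,-0.3],"turn": 0},
    {"claw": 1,"travel": [0,0,-0.5],"turn": 0},
    {"claw": 1,"travel": [0,0,-1],"turn": 0},
    {"claw": 1,"travel": [0,0,-1],"turn": 0},
    {"claw": 1,"travel": [0,0,0],"turn": 0},
    {"claw": 1,"travel": [0,0,0],"turn": 0}
  ],
  "squeeze": 12
}}

```text
time_s: 10.47
ee_pos: [0.4294, 0.0758, 0.0452]
ee_rot: [0.004, 0.998, -0.068, 0.012]
wrist_force: [-0.1, 0.0, -0.8]
grip_width: 0.427
```

```bash
python3 g.py 0.43 0.0755 0.18
python3 - <<'E'
from h import *
c=cam('side','s11');a=cv2.resize(c['pixels'][180:300,270:390,::-1],None,fx=4,fy=4,interpolation=cv2.INTER_CUBIC)
cv2.imwrite('pics/s11c.png',a)
E
```

```text
t 10.47 pos [0.4294 0.0758 0.0452] F [-0.13  0.03 -0.75] grip 0.427
toolx yaw -7.77 z [ 0.023 -0.01  -1.   ] q [-0.1  -0.04  2.13 -0.01  1.03  1.61]
move cm [  0.4    0.12 -13.48]
```

View pics/s11c.png

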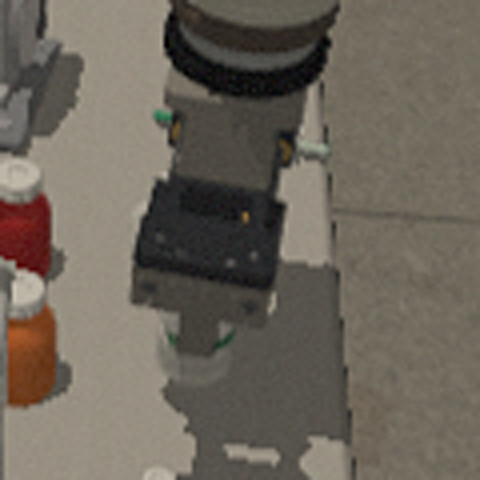

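Request:
{"fn": "apply_moves", "kwargs": {
  "motion": [
    {"claw": 1,"travel": [0,0,-1],"turn": 0},
    {"claw": 1,"travel": [0,0,-2],"turn": 0},
    {"claw": 1,"travel": [0,0,-2],"turn": 0},
    {"claw": 1,"travel": [0,0,-2],"turn": 0},
    {"claw": 1,"travel": [0,0,-2],"turn": 0},
    {"claw": 1,"travel": [0,0,-2],"turn": 0},
    {"claw": 1,"travel": [0,0,-2],"turn": 0},
    {"claw": 1,"travel": [0,0,-1],"turn": 0},
    {"claw": 1,"travel": [0,0,0],"turn": 0}
  ]
}}

```text
time_s: 11.27
ee_pos: [0.4225, 0.0776, 0.1912]
ee_rot: [0.004, 0.998, -0.068, 0.008]
wrist_force: [0.8, -0.2, -0.3]
grip_width: 0.429
```

```bash
python3 g.py 0.6055 -0.187 0.19
```

```text
t 11.27 pos [0.4225 0.0776 0.1912] F [ 0.8  -0.15 -0.33] grip 0.429
toolx yaw -7.78 z [ 0.015 -0.009 -1.   ] q [-0.09 -0.25  2.   -0.01  1.38  1.61]
move cm [21.71 23.73  0.63]
```

Request:
{"fn": "apply_moves", "kwargs": {
  "motion": [
    {"claw": 1,"travel": [0.8,0.9,0],"turn": 0},
    {"claw": 1,"travel": [1.5,1.65,0],"turn": 0},
    {"claw": 1,"travel": [1.5,1.65,0],"turn": 0},
    {"claw": 1,"travel": [1.5,1.65,0],"turn": 0},
    {"claw": 1,"travel": [1.5,1.65,0],"turn": 0},
    {"claw": 1,"travel": [1.5,1.65,0],"turn": 0},
    {"claw": 1,"travel": [1.5,1.65,0],"turn": 0},
    {"claw": 1,"travel": [1.5,1.65,0],"turn": 0},
    {"claw": 1,"travel": [1.5,1.65,0],"turn": 0},
    {"claw": 1,"travel": [1.5,1.65,0],"turn": 0},
    {"claw": 1,"travel": [1.5,1.65,0],"turn": 0},
    {"claw": 1,"travel": [1.5,1.65,0],"turn": 0},
    {"claw": 1,"travel": [1.5,1.65,0],"turn": 0},
    {"claw": 1,"travel": [0,0,0],"turn": 0},
    {"claw": 1,"travel": [0,0,0],"turn": 0}
  ]
}}

```text
time_s: 12.52
ee_pos: [0.5784, -0.1728, 0.1653]
ee_rot: [-0.0, 0.998, -0.069, -0.01]
wrist_force: [-0.2, 0.6, -0.7]
grip_width: 0.431
```

```bash
python3 g.py 0.6055 -0.187 0.19
```

```text
t 12.52 pos [ 0.5784 -0.1728  0.1653] F [-0.22  0.62 -0.7 ] grip 0.431
toolx yaw -7.87 z [-0.02   0.002 -1.   ] q [-0.49  0.27  1.53 -0.01  1.36  1.22]
move cm [ 2.83  1.04 -2.53]
```

Request:
{"fn": "apply_moves", "kwargs": {
  "motion": [
    {"claw": 1,"travel": [0,0,-0.8],"turn": 0},
    {"claw": 1,"travel": [0.6,0.2,-0.8],"turn": 0},
    {"claw": 1,"travel": [0.8,0.3,-0.5],"turn": 0},
    {"claw": 1,"travel": [0.7,0.3,0],"turn": 0},
    {"claw": 1,"travel": [0.3,0.1,0],"turn": 0},
    {"claw": 1,"travel": [0,0,0],"turn": 0},
    {"claw": 1,"travel": [0,0,0],"turn": 0}
  ]
}}

```text
time_s: 13.1
ee_pos: [0.6007, -0.1831, 0.1855]
ee_rot: [-0.001, 0.998, -0.067, -0.012]
wrist_force: [-0.6, 0.5, 0.4]
grip_width: 0.432
```

```bash
python3 g.py 0.6055 -0.187 0.18
cat > v.py <<'E'
from h import *
import sys
n=sys.argv[1]
c=cam('side',n+'s');a=cv2.resize(c['pixels'][110:230,210:310,::-1],None,fx=4,fy=4,interpolation=cv2.INTER_CUBIC)
c=cam('top',n+'t');b=cv2.resize(c['pixels'][130:250,290:390,::-1],None,fx=4,fy=4,interpolation=cv2.INTER_CUBIC)
cv2.imwrite(f'pics/{n}c.png',np.hstack([a,b]))
E
python3 v.py a1
```

```text
t 13.1 pos [ 0.6007 -0.1831  0.1855] F [-0.65  0.47  0.35] grip 0.432
toolx yaw -7.71 z [-0.024  0.005 -1.   ] q [-0.48  0.32  1.42 -0.01  1.42  1.22]
move cm [0.54 0.32 0.54]
```

View pics/a1c.png

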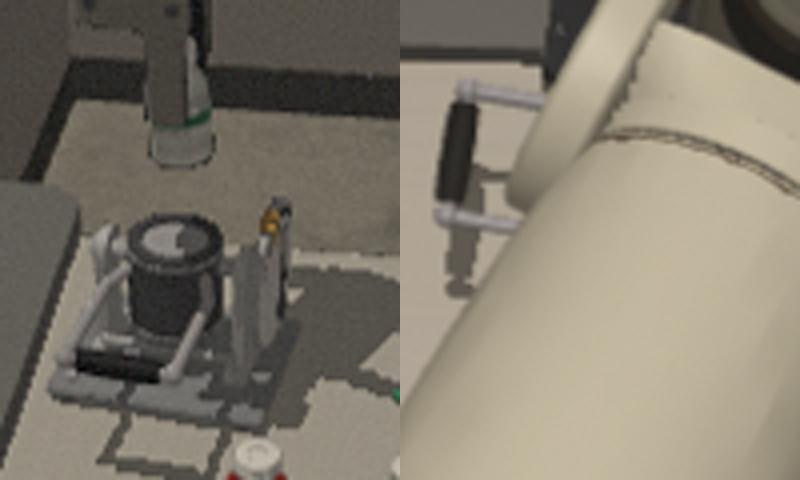

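```bash
cat > w.py <<'E'
from h import *
from scipy.optimize import least_squares
c=cam('side')
m=np.zeros((420,560),bool); m[110:175,235:275]=True
p=pts(c,m); v,u=np.nonzero(m&(c['depth']>0)); s=arm.state()['ee_pos']
k=(abs(p[:,0]-s[0])<.04)&(abs(p[:,1]-s[1])<.04)&(p[:,2]>s[2]-.03)&(p[:,2]<s[2]+.012)
q=p[k]; print('vial pts',len(q))
for z0 in np.arange(s[2]-.02,s[2]+.012,.006):
    a=q[abs(q[:,2]-z0)<.004]
    if len(a)>5: print('z',z0.round(3),len(a),'x',a[:,0].min().round(4),a[:,0].max().round(4),'mid',((a[:,0].min()+a[:,0].max())/2).round(4),'ymax',np.percentile(a[:,1],95).round(4))
r=least_squares(lambda a:np.hypot(q[:,0]-a[0]-a[2]*(q[:,2]-s[2]),q[:,1]-a[1])-.0205,[s[0],s[1],0],loss='soft_l1',f_scale=.001);print('fit at tcp z',r.x,np.abs(r.fun).mean(),'foot z',q[:,2].min())
m=np.zeros((420,560),bool); m[155:205,225:275]=True
p=pts(c,m); h=np.array([.6065,-.187]); rr=np.hypot(*(p[:,:2]-h).T)
a=p[(abs(p[:,2]-.107)<.004)&(rr<.036)]; print('rim',len(a),a.min(0),a.max(0),'mid',(a.min(0)+a.max(0))/2)
a=p[(p[:,2]>.07)&(p[:,2]<.10)&(rr<.036)&(abs(p[:,0]-.6065)<.032)]
r=least_squares(lambda w:np.hypot(a[:,0]-w[0],a[:,1]-w[1])-.0315,h,loss='soft_l1',f_scale=.001);print('cup wall fit',r.x,np.abs(r.fun).mean(),len(a))
E
python3 w.py
```

```text
vial pts 153
z 0.171 21 x 0.5811 0.6203 mid 0.6007 ymax -0.1624
z 0.177 41 x 0.5807 0.6201 mid 0.6004 ymax -0.1615
z 0.183 49 x 0.5807 0.6192 mid 0.6 ymax -0.1606
z 0.189 53 x 0.581 0.6194 mid 0.6002 ymax -0.1603
z 0.195 38 x 0.5827 0.619 mid 0.6008 ymax -0.1614
fit at tcp z [ 0.60180751 -0.1829309   0.00422848] 0.000928838800609528 foot z 0.17022751626052446
rim 254 [ 0.57597788 -0.21460453  0.1030131 ] [ 0.63846975 -0.15291239  0.11039912] mid [ 0.60722381 -0.18375846  0.10670611]
cup wall fit [ 0.60739598 -0.18711308] 0.0009534764229041756 199
```

```bash
cat > rim.py <<'E'
from h import *
from scipy.optimize import minimize
th=np.linspace(0,2*np.pi,240,endpoint=False)
for n,f in (('top','top0'),('side','side0')):
    c=read_camera(n); im=cv2.cvtColor(cv2.imread(f'pics/{f}.png'),cv2.COLOR_BGR2GRAY).astype(np.float32)
    def cost(x,ret=False):
        vals=[]
        for r in (.0235,.027,.0305):
            P=np.c_[x[0]+r*np.cos(th),x[1]+r*np.sin(th),np.full(240,.107)]
            uv=proj(c,P).astype(np.float32); vals.append(cv2.remap(im,uv[:,0],uv[:,1],cv2.INTER_LINEAR).ravel())
        return np.mean(vals)
    g=[(cost((x,y)),x,y) for x in np.arange(.598,.616,.0005) for y in np.arange(-.196,-.178,.0005)]
    g.sort(); print(n,np.array(g[:1]).round(4),np.mean(np.array(g[:15]),0).round(4))
E
python3 rim.py
```

```text
top [[74.5046  0.607  -0.1875]] [75.1365  0.6067 -0.1876]
side [[60.8387  0.6065 -0.181 ]] [61.1445  0.6063 -0.181 ]
```

Request:
{"fn": "apply_moves", "kwargs": {
  "motion": [
    {"claw": 1,"travel": [0.3,0.2,0.5],"turn": 0},
    {"claw": 1,"travel": [0.3,0.1,0.8],"turn": 0},
    {"claw": 1,"travel": [0.1,0,1],"turn": 0},
    {"claw": 1,"travel": [0,0,1],"turn": 0},
    {"claw": 1,"travel": [0,0,1],"turn": 0},
    {"claw": 1,"travel": [0,0,0.7],"turn": 0},
    {"claw": 1,"travel": [0,0,0],"turn": 0},
    {"claw": 1,"travel": [0,0,0],"turn": 0}
  ]
}}

```text
time_s: 14.02
ee_pos: [0.6042, -0.1864, 0.1268]
ee_rot: [-0.003, 0.998, -0.068, -0.015]
wrist_force: [0.2, -0.2, 0.5]
grip_width: 0.432
```

```bash
python3 g.py 0.6065 -0.187 0.128; python3 w.py; python3 v.py a2
```

```text
t 14.02 pos [ 0.6042 -0.1864  0.1268] F [ 0.21 -0.21  0.52] grip 0.432
toolx yaw -7.74 z [-0.029  0.007 -1.   ] q [-0.49  0.38  1.46 -0.01  1.32  1.22]
move cm [ 0.23  0.03 -0.13]
vial pts 292
z 0.107 139 x 0.5646 0.6396 mid 0.6021 ymax -0.1605
z 0.113 27 x 0.5785 0.636 mid 0.6072 ymax -0.1634
z 0.119 44 x 0.5845 0.6252 mid 0.6049 ymax -0.165
z 0.125 45 x 0.5846 0.6252 mid 0.6049 ymax -0.1655
z 0.131 42 x 0.586 0.6244 mid 0.6052 ymax -0.1657
z 0.137 34 x 0.5862 0.6241 mid 0.6052 ymax -0.1641
fit at tcp z [ 0.60571709 -0.18591101 -0.02388237] 0.004307457379566785 foot z 0.09682541845189939
rim 155 [ 0.57591015 -0.20760728  0.10300304] [ 0.639649   -0.15322508  0.11015991] mid [ 0.60777957 -0.18041618  0.10658148]
cup wall fit [ 0.60732517 -0.18704335] 0.0010145036719026008 208
```

View pics/a2c.png

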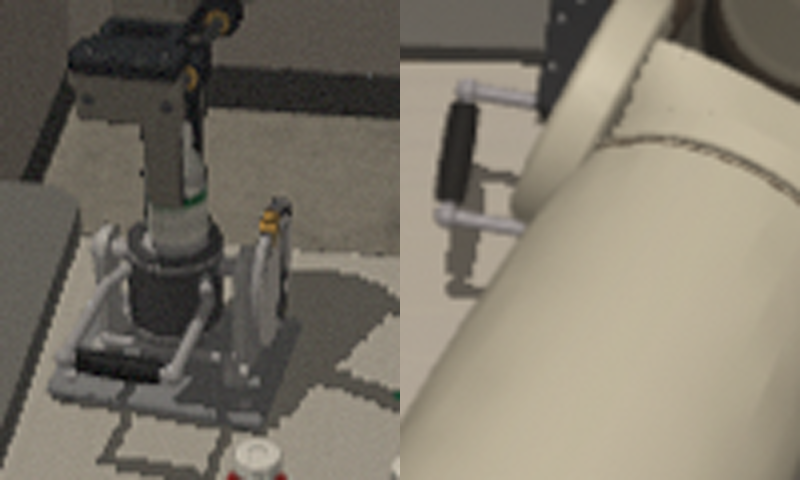

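Request:
{"fn": "apply_moves", "kwargs": {
  "motion": [
    {"claw": 1,"travel": [0.15,0.05,0],"turn": 0},
    {"claw": 1,"travel": [0.15,0.0,0],"turn": 0},
    {"claw": 1,"travel": [0.0,0,0.3],"turn": 0},
    {"claw": 1,"travel": [0,0,0.3],"turn": 0},
    {"claw": 1,"travel": [0,0,0.3],"turn": 0},
    {"claw": 1,"travel": [0,0,0],"turn": 0}
  ]
}}

```text
time_s: 14.67
ee_pos: [0.6101, -0.1888, 0.1229]
ee_rot: [-0.001, 0.998, -0.067, -0.011]
wrist_force: [-1.3, -0.4, 2.4]
grip_width: 0.432
```

```bash
python3 g.py 0.6068 -0.187 0.0945; python3 w.py; python3 v.py a3
```

```text
t 14.67 pos [ 0.6101 -0.1888  0.1229] F [-1.32 -0.38  2.37] grip 0.432
toolx yaw -7.73 z [-0.022  0.003 -1.   ] q [-0.48  0.4   1.45 -0.01  1.31  1.22]
move cm [-0.28 -0.14  2.85]
vial pts 302
z 0.103 92 x 0.5762 0.6501 mid 0.6132 ymax -0.1626
z 0.109 106 x 0.5769 0.6375 mid 0.6072 ymax -0.1599
z 0.115 40 x 0.5916 0.6308 mid 0.6112 ymax -0.1664
z 0.121 46 x 0.5916 0.6303 mid 0.611 ymax -0.1662
z 0.127 39 x 0.5917 0.63 mid 0.6108 ymax -0.1671
z 0.133 35 x 0.5919 0.6296 mid 0.6108 ymax -0.1665
fit at tcp z [ 0.61105994 -0.18825569 -0.00901167] 0.005142952960131912 foot z 0.09301249401405434
rim 154 [ 0.57620519 -0.20975662  0.10300498] [ 0.6395922  -0.15342692  0.11073487] mid [ 0.6078987  -0.18159177  0.10686992]
cup wall fit [ 0.60732388 -0.18699697] 0.0009461199669442202 204
```

View pics/a3c.png

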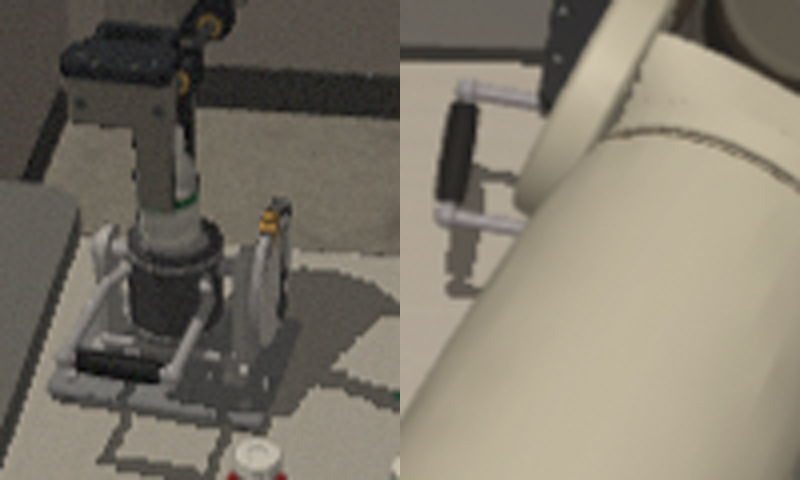

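Request:
{"fn": "apply_moves", "kwargs": {
  "motion": [
    {"claw": 1,"travel": [0,0,-0.3],"turn": 0},
    {"claw": 1,"travel": [-0.1,-0.05,-0.2],"turn": 0},
    {"claw": 1,"travel": [-0.1,-0.05,0],"turn": 0},
    {"claw": 1,"travel": [0,0,0],"turn": 0},
    {"claw": 1,"travel": [0,0,0],"turn": 0},
    {"claw": 1,"travel": [0,0,0],"turn": 0}
  ]
}}

```text
time_s: 15.32
ee_pos: [0.6076, -0.1871, 0.1265]
ee_rot: [-0.001, 0.998, -0.067, -0.011]
wrist_force: [-0.2, -0.1, -0.8]
grip_width: 0.434
```

```bash
python3 g.py 0.6067 -0.187 0.128; python3 w.py
```

```text
t 15.32 pos [ 0.6076 -0.1871  0.1265] F [-0.18 -0.11 -0.84] grip 0.434
toolx yaw -7.74 z [-0.023  0.003 -1.   ] q [-0.48  0.39  1.46 -0.01  1.32  1.22]
move cm [-0.09 -0.   -0.15]
vial pts 290
z 0.106 137 x 0.576 0.6394 mid 0.6077 ymax -0.1603
z 0.112 20 x 0.5791 0.6354 mid 0.6072 ymax -0.1651
z 0.118 45 x 0.589 0.6277 mid 0.6084 ymax -0.1649
z 0.124 38 x 0.589 0.6274 mid 0.6082 ymax -0.1658
z 0.13 42 x 0.5891 0.6273 mid 0.6082 ymax -0.1661
z 0.136 32 x 0.5888 0.6263 mid 0.6075 ymax -0.1649
fit at tcp z [ 0.6090738  -0.18698572  0.03867709] 0.004546948440105673 foot z 0.0967360359935759
rim 153 [ 0.57625518 -0.20891712  0.10304191] [ 0.63943009 -0.15375391  0.10906484] mid [ 0.60784264 -0.18133552  0.10605338]
cup wall fit [ 0.60733739 -0.1870959 ] 0.001038256044554108 203
```

Request:
{"fn": "apply_moves", "kwargs": {
  "motion": [
    {"claw": 1,"travel": [-0.08,0,0],"turn": 0},
    {"claw": 1,"travel": [0,0,0.2],"turn": 0},
    {"claw": 1,"travel": [0,0,0.3],"turn": 0},
    {"claw": 1,"travel": [0,0,0.3],"turn": 0},
    {"claw": 1,"travel": [0,0,0],"turn": 0}
  ]
}}

```text
time_s: 15.78
ee_pos: [0.6063, -0.1869, 0.1173]
ee_rot: [-0.001, 0.998, -0.067, -0.012]
wrist_force: [0.2, 0.1, -0.4]
grip_width: 0.432
```

```bash
python3 g.py 0.607 -0.187 0.0945; python3 w.py; python3 v.py a4
```

```text
t 15.78 pos [ 0.6063 -0.1869  0.1173] F [ 0.17  0.11 -0.44] grip 0.432
toolx yaw -7.74 z [-0.023  0.004 -1.   ] q [-0.49  0.39  1.47 -0.01  1.3   1.22]
move cm [0.12 0.   2.27]
vial pts 250
z 0.098 15 x 0.568 0.646 mid 0.607 ymax -0.1711
z 0.104 81 x 0.5759 0.6394 mid 0.6077 ymax -0.1609
z 0.11 122 x 0.5774 0.6373 mid 0.6074 ymax -0.1607
z 0.116 46 x 0.587 0.6245 mid 0.6058 ymax -0.1653
z 0.122 44 x 0.5872 0.6281 mid 0.6076 ymax -0.1656
z 0.128 29 x 0.5884 0.6281 mid 0.6083 ymax -0.1658
fit at tcp z [ 0.6075583  -0.1861614  -0.07167282] 0.004625838823094676 foot z 0.09014067653556423
rim 150 [ 0.5759178  -0.20554692  0.10300569] [ 0.63943912 -0.15305784  0.11000356] mid [ 0.60767846 -0.17930238  0.10650463]
cup wall fit [ 0.60737521 -0.18730898] 0.0010226333883856997 207
```

View pics/a4c.png

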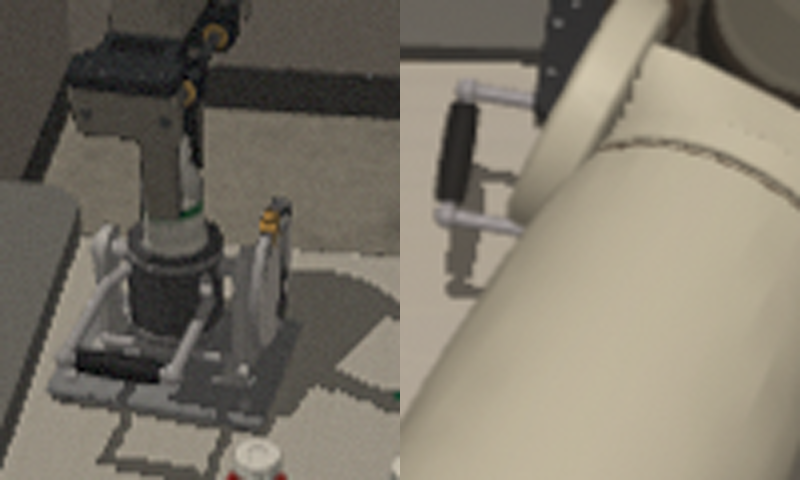

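Request:
{"fn": "apply_moves", "kwargs": {
  "motion": [
    {"claw": 1,"travel": [0,0,0.3],"turn": 0},
    {"claw": 1,"travel": [0,0,0.3],"turn": 0},
    {"claw": 1,"travel": [0,0,0.3],"turn": 0},
    {"claw": 1,"travel": [0,0,0],"turn": 0}
  ],
  "squeeze": 8
}}

```text
time_s: 16.27
ee_pos: [0.6068, -0.1872, 0.1087]
ee_rot: [-0.001, 0.998, -0.067, -0.011]
wrist_force: [-0.2, -0.4, -0.7]
grip_width: 0.43
```

```bash
python3 g.py 0.607 -0.187 0.0945
```

```text
t 16.27 pos [ 0.6068 -0.1872  0.1087] F [-0.16 -0.38 -0.67] grip 0.43
toolx yaw -7.74 z [-0.021  0.003 -1.   ] q [-0.49  0.4   1.48 -0.01  1.28  1.22]
move cm [ 0.05 -0.02  1.42]
```

Request:
{"fn": "apply_moves", "kwargs": {
  "motion": [
    {"claw": 1,"travel": [0,0,0.3],"turn": 0},
    {"claw": 1,"travel": [0,0,0.3],"turn": 0},
    {"claw": 1,"travel": [0,0,0.3],"turn": 0},
    {"claw": 1,"travel": [0,0,0],"turn": 0}
  ],
  "squeeze": 8
}}

```text
time_s: 16.6
ee_pos: [0.6063, -0.187, 0.0985]
ee_rot: [-0.001, 0.998, -0.067, -0.011]
wrist_force: [-0.1, 1.0, -0.8]
grip_width: 0.436
```

```bash
python3 g.py 0.607 -0.187 0.0945;python3 v.py a5
```

```text
t 16.6 pos [ 0.6063 -0.187   0.0985] F [-0.1   0.98 -0.77] grip 0.436
toolx yaw -7.74 z [-0.022  0.003 -1.   ] q [-0.49  0.41  1.49 -0.01  1.27  1.22]
move cm [ 0.08 -0.01  0.4 ]
```

View pics/a5c.png

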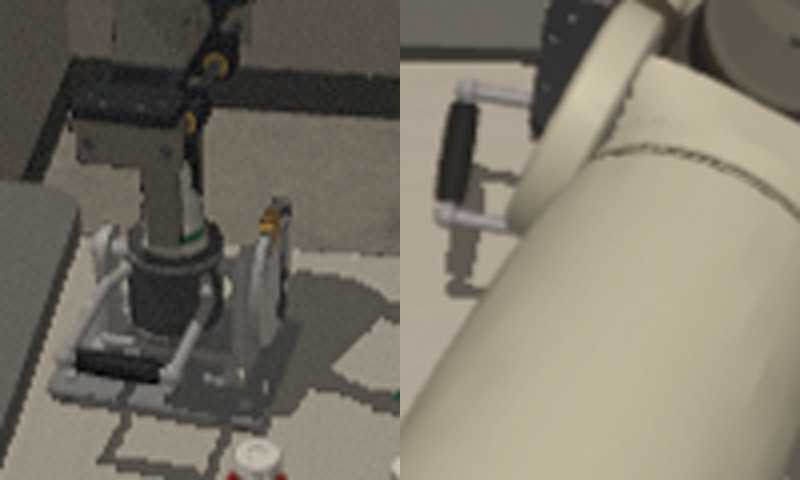

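Request:
{"fn": "apply_moves", "kwargs": {
  "motion": [
    {"claw": 1,"travel": [0,0,0.2],"turn": 0},
    {"claw": 1,"travel": [0,0,0.15],"turn": 0},
    {"claw": 1,"travel": [0,0,0],"turn": 0}
  ],
  "squeeze": 8
}}

```text
time_s: 16.95
ee_pos: [0.6065, -0.1872, 0.0959]
ee_rot: [-0.001, 0.998, -0.067, -0.011]
wrist_force: [-0.4, 0.8, -1.0]
grip_width: 0.433
```

```bash
python3 g.py 0.607 -0.187 0.0945
```

```text
t 16.95 pos [ 0.6065 -0.1872  0.0959] F [-0.42  0.8  -0.96] grip 0.433
toolx yaw -7.73 z [-0.022  0.003 -1.   ] q [-0.49  0.41  1.49 -0.01  1.26  1.22]
move cm [ 0.05 -0.03  0.14]
```

Request:
{"fn": "apply_moves", "kwargs": {
  "motion": [
    {"claw": 1,"travel": [0,0,0.15],"turn": 0},
    {"claw": 1,"travel": [0,0,0],"turn": 0}
  ],
  "squeeze": 8
}}

```text
time_s: 17.12
ee_pos: [0.6066, -0.1873, 0.0954]
ee_rot: [-0.0, 0.998, -0.067, -0.011]
wrist_force: [-0.8, 1.0, 0.4]
grip_width: 0.436
```

Request:
{"fn": "apply_moves", "kwargs": {
  "motion": [
    {"claw": 0.5,"travel": [0,0,0],"turn": 0},
    {"claw": 0.42,"travel": [0,0,0],"turn": 0},
    {"claw": 0.42,"travel": [0,0,0],"turn": 0},
    {"claw": 0.42,"travel": [0,0,0],"turn": 0},
    {"claw": 0.42,"travel": [0,0,-0.5],"turn": 0},
    {"claw": 0.42,"travel": [0,0,-1],"turn": 0},
    {"claw": 0.42,"travel": [0,0,-1.5],"turn": 0},
    {"claw": 0.42,"travel": [0,0,-2],"turn": 0},
    {"claw": 0.42,"travel": [0,0,-2],"turn": 0},
    {"claw": 0.42,"travel": [0,0,0],"turn": 0}
  ],
  "squeeze": 8
}}

```text
time_s: 17.95
ee_pos: [0.6085, -0.1877, 0.1701]
ee_rot: [-0.0, 0.998, -0.067, -0.01]
wrist_force: [0.8, -0.6, 0.6]
grip_width: 0.579
```

```bash
python3 g.py 0.607 -0.187 0.18;python3 v.py a6
```

```text
t 17.95 pos [ 0.6085 -0.1877  0.1701] F [ 0.8  -0.62  0.58] grip 0.579
toolx yaw -7.74 z [-0.02   0.002 -1.   ] q [-0.48  0.35  1.42 -0.01  1.39  1.22]
move cm [-0.18 -0.04 -0.99]
```

View pics/a6c.png

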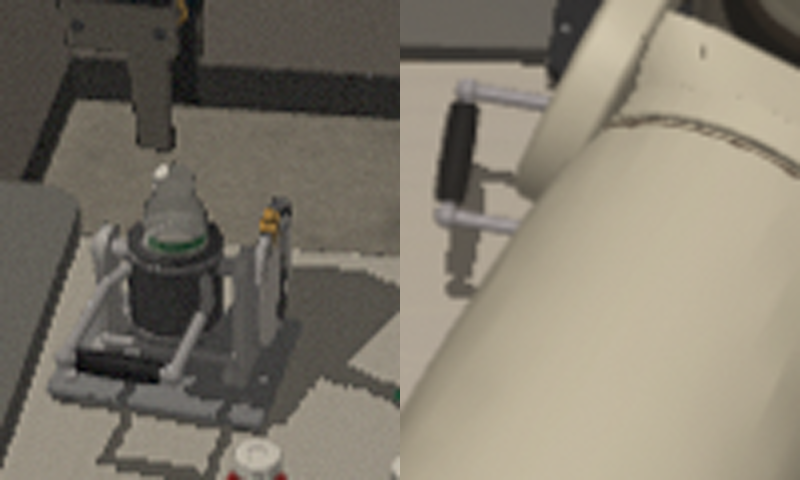

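Request:
{"fn": "apply_moves", "kwargs": {
  "motion": [
    {"claw": 0.42,"travel": [0,-0.6,-0.4],"turn": 0},
    {"claw": 0.42,"travel": [0,-1.5,-0.2],"turn": 0},
    {"claw": 0.42,"travel": [0,-1.5,0],"turn": 0},
    {"claw": 0.42,"travel": [0,-1.5,0],"turn": 0},
    {"claw": 0.42,"travel": [0,-1.5,0],"turn": 0},
    {"claw": 0.42,"travel": [0,-1.5,0],"turn": 0},
    {"claw": 0.42,"travel": [0,-1.5,0],"turn": 0},
    {"claw": 0.42,"travel": [0,-1.2,0],"turn": 0},
    {"claw": 0.42,"travel": [0,-0.4,0],"turn": 0},
    {"claw": 0.42,"travel": [0,0,0],"turn": 0},
    {"claw": 0.42,"travel": [0,0,0],"turn": 0}
  ],
  "squeeze": 8
}}

```text
time_s: 18.97
ee_pos: [0.617, -0.0565, 0.1619]
ee_rot: [-0.005, 0.998, -0.065, -0.021]
wrist_force: [0.2, -0.7, -0.7]
grip_width: 0.58
```

```bash
python3 g.py 0.6225 -0.069 0.06;python3 v.py a7
python3 - <<'E'
from h import *
c=read_camera('side'); m=np.zeros((420,560),bool); m[190:212,222:262]=True
p=pts(c,m); v,u=np.nonzero(m&(c['depth']>0)); col=c['pixels'][v,u].astype(int)
k=(col.max(1)<60)&(abs(p[:,2]-.09)<.012)&(p[:,1]>-.09); a=p[k]; print(len(a),a.mean(0),a.min(0),a.max(0))
E
```

```text
t 18.97 pos [ 0.617  -0.0565  0.1619] F [ 0.17 -0.7  -0.7 ] grip 0.58
toolx yaw -7.42 z [-0.042  0.013 -0.999] q [-0.29  0.33  1.46  0.    1.4   1.41]
move cm [ 1.15  1.25 10.14]
133 [ 0.62325633 -0.06241506  0.094166  ] [ 0.59867741 -0.07012546  0.084084  ] [ 0.65170931 -0.05596425  0.10054648]
```

View pics/a7c.png

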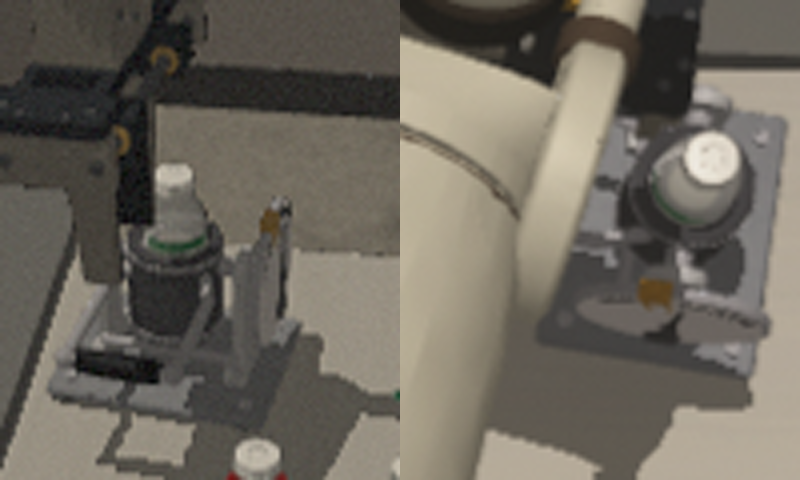

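Request:
{"fn": "apply_moves", "kwargs": {
  "motion": [
    {"claw": 0.42,"travel": [0.2,0.3,0.4],"turn": 0},
    {"claw": 0.42,"travel": [0.2,0.3,0.8],"turn": 0},
    {"claw": 0.42,"travel": [0.2,0.3,1],"turn": 0},
    {"claw": 0.42,"travel": [0.1,0.2,0.7],"turn": 0},
    {"claw": 0.42,"travel": [0,0,0.3],"turn": 0},
    {"claw": 0.42,"travel": [0,0,0],"turn": 0},
    {"claw": 0.42,"travel": [0,0,0],"turn": 0}
  ],
  "squeeze": 8
}}

```text
time_s: 19.7
ee_pos: [0.6209, -0.0738, 0.1248]
ee_rot: [-0.005, 0.997, -0.068, -0.022]
wrist_force: [-1.1, 0.0, -0.3]
grip_width: 0.583
```

```bash
python3 g.py 0.6225 -0.068 0.06;python3 v.py a8
```

```text
t 19.7 pos [ 0.6209 -0.0738  0.1248] F [-1.14  0.01 -0.33] grip 0.583
toolx yaw -7.8 z [-0.043  0.013 -0.999] q [-0.31  0.38  1.47 -0.    1.33  1.4 ]
move cm [ 0.37 -0.55  6.48]
```

View pics/a8c.png

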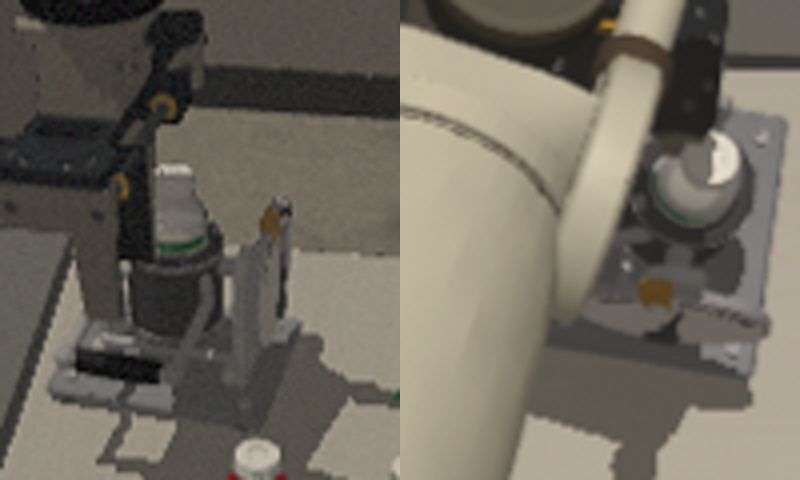

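Run:
```python
from h import *
c=read_camera('side')
for y in (-.047,-.038,-.029):
  for z in (.108,.125,.14,.15): print(y,z,((proj(c,[[.622,y,z]])[0]-[210,110])*4).round(0))
m=np.zeros((420,560),bool); m[150:200,222:252]=True
p=pts(c,m);k=(p[:,1]>-.05)&(p[:,1]<-.02)&(p[:,2]>.11); print(p[k].min(0),p[k].max(0)); a=p[k]; 
for z in np.arange(.115,.2,.01):
  b=a[abs(a[:,2]-z)<.005]; print(z.round(3),len(b),b.min(0).round(3) if len(b) else '',b.max(0).round(3) if len(b) else '')
```

```text
-0.047 0.108 [114. 362.]
-0.047 0.125 [113. 338.]
-0.047 0.14 [112. 317.]
-0.047 0.15 [111. 303.]
-0.038 0.108 [112. 371.]
-0.038 0.125 [111. 348.]
-0.038 0.14 [109. 326.]
-0.038 0.15 [109. 312.]
-0.029 0.108 [109. 381.]
-0.029 0.125 [108. 357.]
-0.029 0.14 [107. 336.]
-0.029 0.15 [106. 321.]
[ 0.5986507  -0.04630007  0.14548263] [ 0.63899376 -0.02065984  0.2586148 ]
0.115 0  
0.125 0  
0.135 0  
0.145 5 [ 0.617 -0.044  0.145] [ 0.632 -0.035  0.15 ]
0.155 37 [ 0.616 -0.044  0.15 ] [ 0.635 -0.031  0.16 ]
0.165 39 [ 0.616 -0.046  0.16 ] [ 0.637 -0.029  0.17 ]
0.175 34 [ 0.617 -0.042  0.17 ] [ 0.638 -0.029  0.18 ]
0.185 43 [ 0.617 -0.045  0.18 ] [ 0.637 -0.029  0.19 ]
0.195 43 [ 0.617 -0.045  0.19 ] [ 0.639 -0.029  0.2  ]
```

Request:
{"fn": "apply_moves", "kwargs": {
  "motion": [
    {"claw": 0.42,"travel": [0.05,-0.2,0.4],"turn": 0},
    {"claw": 0.42,"travel": [0.05,-0.2,0.8],"turn": 0},
    {"claw": 0.42,"travel": [0.05,-0.1,1],"turn": 0},
    {"claw": 0.42,"travel": [0.05,0,0.8],"turn": 0},
    {"claw": 0.42,"travel": [0,0,0.3],"turn": 0},
    {"claw": 0.42,"travel": [0,0,0],"turn": 0},
    {"claw": 0.42,"travel": [0,0,0],"turn": 0}
  ],
  "squeeze": 8
}}

```text
time_s: 20.43
ee_pos: [0.6236, -0.0674, 0.0906]
ee_rot: [-0.005, 0.998, -0.067, -0.02]
wrist_force: [-0.1, -0.3, -0.4]
grip_width: 0.581
```

```bash
python3 g.py 0.621 -0.067 0.059;python3 v.py a9
```

```text
t 20.43 pos [ 0.6236 -0.0674  0.0906] F [-0.07 -0.26 -0.4 ] grip 0.581
toolx yaw -7.71 z [-0.039  0.012 -0.999] q [-0.3   0.42  1.49  0.    1.27  1.41]
move cm [-0.13  0.02  3.17]
```

View pics/a9c.png

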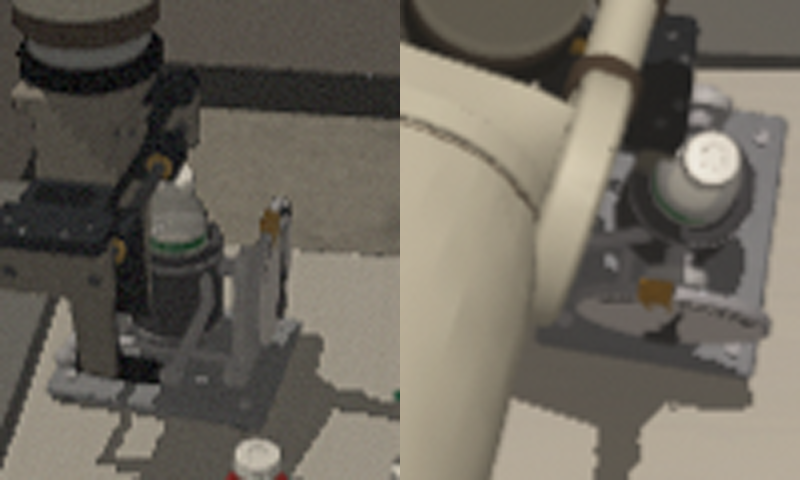

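Request:
{"fn": "apply_moves", "kwargs": {
  "motion": [
    {"claw": 0.42,"travel": [-0.05,0,0.4],"turn": 0},
    {"claw": 0.42,"travel": [0,0,0.6],"turn": 0},
    {"claw": 0.42,"travel": [0,0,0.6],"turn": 0},
    {"claw": 0.42,"travel": [0,0,0.4],"turn": 0},
    {"claw": 0.42,"travel": [0,0,0],"turn": 0},
    {"claw": 0.42,"travel": [0,0,0],"turn": 0}
  ],
  "squeeze": 8
}}

```text
time_s: 21.03
ee_pos: [0.6228, -0.0675, 0.0694]
ee_rot: [-0.005, 0.998, -0.067, -0.019]
wrist_force: [0.6, 0.2, -0.0]
grip_width: 0.578
```

```bash
python3 g.py 0.621 -0.067 0.059;python3 v.py b1
```

```text
t 21.03 pos [ 0.6228 -0.0675  0.0694] F [ 0.56  0.21 -0.05] grip 0.578
toolx yaw -7.73 z [-0.038  0.012 -0.999] q [-0.3   0.44  1.51  0.    1.23  1.41]
move cm [-0.14 -0.01  1.05]
```

View pics/b1c.png

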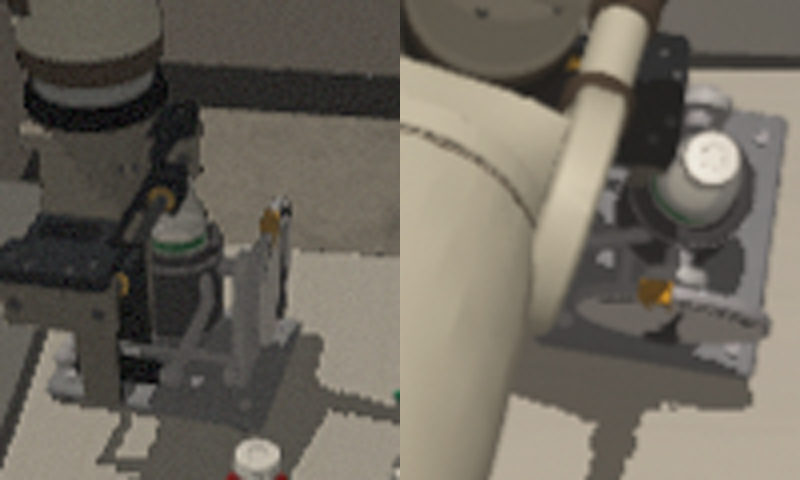

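Request:
{"fn": "apply_moves", "kwargs": {
  "motion": [
    {"claw": 0.42,"travel": [-0.05,0,0.4],"turn": 0},
    {"claw": 0.42,"travel": [0,0,0.4],"turn": 0},
    {"claw": 0.42,"travel": [0,0,0],"turn": 0},
    {"claw": 0.8,"travel": [0,0,0],"turn": 0},
    {"claw": 1,"travel": [0,0,0],"turn": 0},
    {"claw": 1,"travel": [0,0,0],"turn": 0},
    {"claw": 1,"travel": [0,0,0],"turn": 0},
    {"claw": 1,"travel": [0,0,0],"turn": 0},
    {"claw": 1,"travel": [0,0,0],"turn": 0}
  ],
  "squeeze": 10
}}

```text
time_s: 21.88
ee_pos: [0.6228, -0.0679, 0.062]
ee_rot: [-0.004, 0.998, -0.067, -0.018]
wrist_force: [0.1, 0.4, 0.4]
grip_width: 0.181
```

```bash
python3 g.py 0.621 -0.067 0.059;python3 v.py b2
```

```text
t 21.88 pos [ 0.6228 -0.0679  0.062 ] F [0.1  0.37 0.43] grip 0.181
toolx yaw -7.73 z [-0.036  0.01  -0.999] q [-0.3   0.45  1.52 -0.    1.21  1.41]
move cm [-0.18 -0.06  0.3 ]
```

View pics/b2c.png

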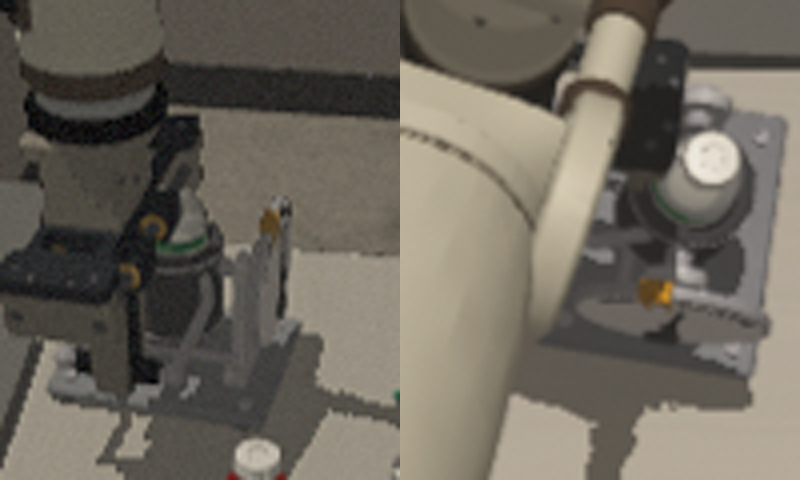

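Request:
{"fn": "apply_moves", "kwargs": {
  "motion": [
    {"claw": 1,"travel": [0,0,0],"turn": 0},
    {"claw": 1,"travel": [0,0,-0.3],"turn": 0},
    {"claw": 1,"travel": [-0.02,0.02,-0.5],"turn": 0},
    {"claw": 1,"travel": [-0.02,0.06,-0.6],"turn": 0},
    {"claw": 1,"travel": [-0.02,0.09,-0.6],"turn": 0},
    {"claw": 1,"travel": [-0.02,0.12,-0.59],"turn": 0},
    {"claw": 1,"travel": [-0.02,0.1,-0.4],"turn": 0},
    {"claw": 1,"travel": [0,0,0],"turn": 0}
  ],
  "squeeze": 20
}}

```text
time_s: 22.65
ee_pos: [0.6221, -0.0725, 0.0951]
ee_rot: [-0.004, 0.998, -0.068, -0.018]
wrist_force: [0.2, -0.1, -0.0]
grip_width: 0.174
```

```bash
python3 g.py 0.621 -0.067 0.059;python3 v.py b3
```

```text
t 22.65 pos [ 0.6221 -0.0725  0.0951] F [ 0.19 -0.07 -0.01] grip 0.174
toolx yaw -7.76 z [-0.036  0.01  -0.999] q [-0.31  0.41  1.5  -0.    1.27  1.4 ]
move cm [-0.05 -0.51  3.62]
```

View pics/b3c.png

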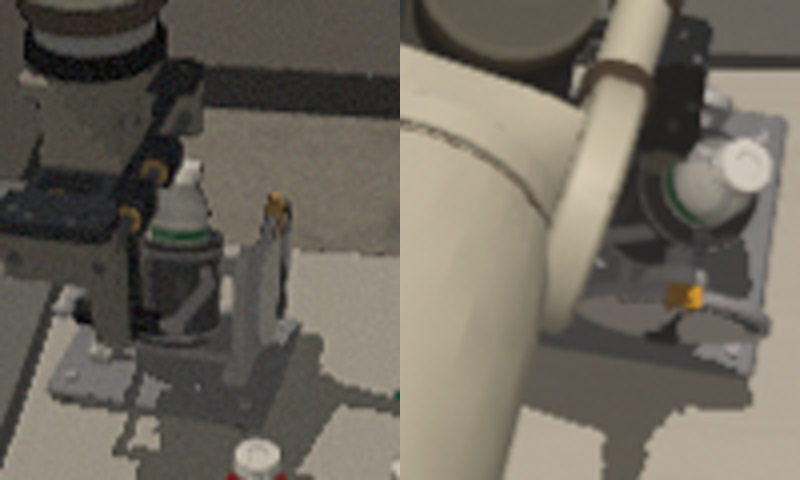

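Request:
{"fn": "apply_moves", "kwargs": {
  "motion": [
    {"claw": 1,"travel": [-0.01,0.12,-0.4],"turn": 0},
    {"claw": 1,"travel": [-0.02,0.2,-0.56],"turn": 0},
    {"claw": 1,"travel": [-0.02,0.22,-0.55],"turn": 0},
    {"claw": 1,"travel": [-0.02,0.25,-0.54],"turn": 0},
    {"claw": 1,"travel": [-0.02,0.27,-0.52],"turn": 0},
    {"claw": 1,"travel": [-0.02,0.3,-0.51],"turn": 0},
    {"claw": 1,"travel": [-0.01,0.2,-0.3],"turn": 0},
    {"claw": 1,"travel": [0,0,0],"turn": 0}
  ],
  "squeeze": 20
}}

```text
time_s: 23.42
ee_pos: [0.6196, -0.089, 0.1304]
ee_rot: [-0.005, 0.998, -0.068, -0.019]
wrist_force: [1.1, -0.1, -2.1]
grip_width: 0.177
```

```bash
cat > th.py <<'E'
from h import *
s=arm.state();d=s['ee_pos']-np.array([.6228,-.0679,.062]); dy=d[0]*.135+d[1]*.991
print(s['time_s'],'th from z',np.arcsin(np.clip(d[2]/.12,-1,1)).round(3),'th from y',np.arccos(np.clip(1+dy/.12,-1,1)).round(3),'arc',np.arctan2(d[2],.12+dy).round(3),'x',(d[0]*.991-d[1]*.135).round(4),'F',s['wrist_force'].round(2),s['grip_width'].round(3))
E
python3 th.py
```

```text
Traceback (most recent call last):
  File "th.py", line 3, in <module>
    print(s['time_s'],'th from z',np.arcsin(np.clip(d[2]/.12,-1,1)).round(3),'th from y',np.arccos(np.clip(1+dy/.12,-1,1)).round(3),'arc',np.arctan2(d[2],.12+dy).round(3),'x',(d[0]*.991-d[1]*.135).round(4),'F',s['wrist_force'].round(2),s['grip_width'].round(3))
                                                                                                                                                                                                                                            ^^^^^^^^^^^^^^^^^^^^^
AttributeError: 'float' object has no attribute 'round'
```

Request:
{"fn": "apply_moves", "kwargs": {
  "motion": [
    {"claw": 1,"travel": [-0.01,0.2,-0.27],"turn": 0},
    {"claw": 1,"travel": [-0.01,0.3,-0.38],"turn": 0},
    {"claw": 1,"travel": [-0.01,0.31,-0.36],"turn": 0},
    {"claw": 1,"travel": [-0.01,0.2,-0.22],"turn": 0},
    {"claw": 1,"travel": [0,0.1,-0.1],"turn": 0},
    {"claw": 1,"travel": [0,0.05,-0.05],"turn": 0}
  ],
  "squeeze": 20
}}

```text
time_s: 23.92
ee_pos: [0.6179, -0.1008, 0.145]
ee_rot: [-0.006, 0.998, -0.068, -0.019]
wrist_force: [0.6, 0.7, -2.7]
grip_width: 0.174
```

```bash
sed -i "s/s\['grip_width'\].round(3)/round(s['grip_width'],3)/" th.py; python3 th.py
```

```text
23.9167 th from z 0.764 th from y 0.763 arc 0.763 x -0.0004 F [ 0.64  0.7  -2.68] 0.174
```

Request:
{"fn": "apply_moves", "kwargs": {
  "motion": [
    {"claw": 1,"travel": [0,0.14,-0.15],"turn": 0},
    {"claw": 1,"travel": [0,0.14,-0.14],"turn": 0},
    {"claw": 1,"travel": [0,0.14,-0.14],"turn": 0},
    {"claw": 1,"travel": [0,0,0],"turn": 0}
  ],
  "squeeze": 20
}}

```text
time_s: 24.25
ee_pos: [0.6175, -0.1034, 0.1479]
ee_rot: [-0.008, 0.998, -0.067, -0.019]
wrist_force: [2.5, 1.3, -2.0]
grip_width: 0.179
```

```bash
python3 th.py
```

```text
24.25 th from z 0.797 th from y 0.795 arc 0.796 x -0.0005 F [ 2.55  1.28 -2.01] 0.179
```

Request:
{"fn": "apply_moves", "kwargs": {
  "motion": [
    {"claw": 1,"travel": [0,0.15,-0.15],"turn": 0},
    {"claw": 1,"travel": [0,0.2,-0.2],"turn": 0},
    {"claw": 1,"travel": [0,0.25,-0.25],"turn": 0},
    {"claw": 1,"travel": [0,0.1,-0.1],"turn": 0}
  ],
  "squeeze": 20
}}

```text
time_s: 24.58
ee_pos: [0.6174, -0.1032, 0.1481]
ee_rot: [-0.015, 0.997, -0.067, -0.019]
wrist_force: [2.4, 2.0, -2.4]
grip_width: 0.176
```

```bash
python3 th.py; python3 v.py b4
```

```text
24.5833 th from z 0.8 th from y 0.792 arc 0.796 x -0.0006 F [ 2.38  2.04 -2.37] 0.176
```

View pics/b4c.png

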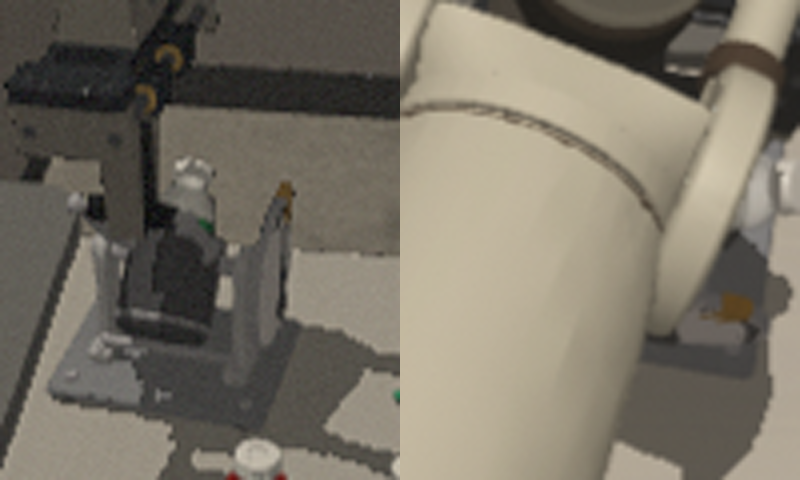

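Request:
{"fn": "apply_moves", "kwargs": {
  "motion": [
    {"claw": 1,"travel": [0.01,-0.2,0.2],"turn": 0},
    {"claw": 1,"travel": [0.01,-0.35,0.38],"turn": 0},
    {"claw": 1,"travel": [0.01,-0.4,0.45],"turn": 0},
    {"claw": 1,"travel": [0.01,-0.38,0.47],"turn": 0},
    {"claw": 1,"travel": [0.01,-0.36,0.48],"turn": 0},
    {"claw": 1,"travel": [0.01,-0.33,0.5],"turn": 0},
    {"claw": 1,"travel": [0.01,-0.2,0.3],"turn": 0},
    {"claw": 1,"travel": [0,0,0],"turn": 0}
  ],
  "squeeze": 20
}}

```text
time_s: 25.35
ee_pos: [0.6207, -0.0817, 0.1191]
ee_rot: [-0.012, 0.998, -0.067, -0.018]
wrist_force: [1.4, -1.1, -2.2]
grip_width: 0.176
```

```bash
python3 th.py
```

```text
25.35 th from z 0.496 th from y 0.488 arc 0.494 x -0.0003 F [ 1.45 -1.09 -2.16] 0.176
```

Request:
{"fn": "apply_moves", "kwargs": {
  "motion": [
    {"claw": 1,"travel": [0.01,-0.15,0.3],"turn": 0},
    {"claw": 1,"travel": [0.02,-0.26,0.54],"turn": 0},
    {"claw": 1,"travel": [0.02,-0.23,0.55],"turn": 0},
    {"claw": 1,"travel": [0.02,-0.2,0.56],"turn": 0},
    {"claw": 1,"travel": [0.02,-0.17,0.57],"turn": 0},
    {"claw": 1,"travel": [0.02,-0.12,0.5],"turn": 0},
    {"claw": 1,"travel": [0.01,-0.07,0.3],"turn": 0},
    {"claw": 1,"travel": [0,0,0],"turn": 0}
  ],
  "squeeze": 20
}}

```text
time_s: 26.02
ee_pos: [0.6225, -0.0693, 0.0833]
ee_rot: [-0.01, 0.998, -0.067, -0.018]
wrist_force: [1.2, -1.5, -2.0]
grip_width: 0.175
```

```bash
python3 th.py
```

```text
26.0167 th from z 0.179 th from y 0.157 arc 0.178 x -0.0001 F [ 1.22 -1.52 -1.98] 0.175
```

Request:
{"fn": "apply_moves", "kwargs": {
  "motion": [
    {"claw": 1,"travel": [0.01,-0.05,0.3],"turn": 0},
    {"claw": 1,"travel": [0.01,-0.05,0.4],"turn": 0},
    {"claw": 1,"travel": [0.01,-0.04,0.35],"turn": 0},
    {"claw": 1,"travel": [0.01,-0.02,0.3],"turn": 0},
    {"claw": 1,"travel": [0.01,-0.01,0.2],"turn": 0},
    {"claw": 1,"travel": [0,0,0.15],"turn": 0},
    {"claw": 1,"travel": [0,0,0],"turn": 0}
  ],
  "squeeze": 20
}}

```text
time_s: 26.6
ee_pos: [0.6228, -0.0675, 0.0655]
ee_rot: [-0.01, 0.998, -0.067, -0.018]
wrist_force: [0.6, -2.1, -0.4]
grip_width: 0.176
```

```bash
python3 th.py
```

```text
26.6 th from z 0.029 th from y 0.0 arc 0.029 x -0.0 F [ 0.57 -2.06 -0.35] 0.176
```

Request:
{"fn": "apply_moves", "kwargs": {
  "motion": [
    {"claw": 1,"travel": [0,0,0.2],"turn": 0},
    {"claw": 1,"travel": [0,0,0.2],"turn": 0},
    {"claw": 1,"travel": [0,0,0.2],"turn": 0},
    {"claw": 1,"travel": [0,0,0.2],"turn": 0},
    {"claw": 1,"travel": [0,0,0],"turn": 0}
  ],
  "squeeze": 20
}}

```text
time_s: 27.02
ee_pos: [0.6228, -0.0675, 0.0625]
ee_rot: [-0.01, 0.998, -0.067, -0.018]
wrist_force: [-1.0, -1.8, -0.6]
grip_width: 0.176
```

```bash
python3 th.py; python3 v.py b5
```

```text
27.0167 th from z 0.004 th from y 0.0 arc 0.004 x -0.0 F [-0.98 -1.85 -0.62] 0.176
```

View pics/b5c.png

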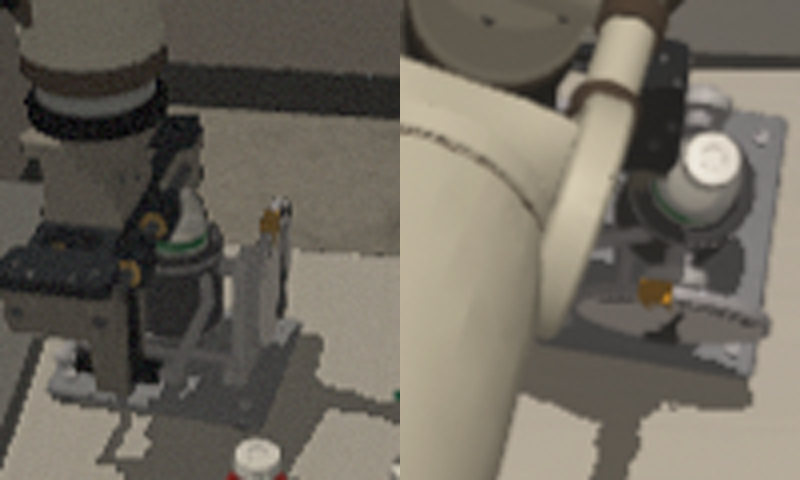

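Request:
{"fn": "apply_moves", "kwargs": {
  "motion": [
    {"claw": 1,"travel": [0,0,0.2],"turn": 0},
    {"claw": 1,"travel": [0,0,0.25],"turn": 0},
    {"claw": 1,"travel": [0,0,0.1],"turn": 0}
  ],
  "squeeze": 20
}}

```text
time_s: 27.37
ee_pos: [0.6229, -0.0675, 0.0619]
ee_rot: [-0.01, 0.998, -0.067, -0.019]
wrist_force: [-3.5, -1.3, 2.3]
grip_width: 0.181
```

```bash
python3 th.py
cat > mk.py <<'E'
from h import *
import sys
xh=np.array([.991,-.135,0]);yh=np.array([.135,.991,0]);H=np.array([.607,-.187,.09])
def mk(c,im,n):
    m=(im[:,:,0].astype(int)-im[:,:,2]>50)&(im[:,:,0]>90)
    b=np.zeros_like(m)
    if n=='top': b[190:215,340:390]=1
    else: b[145:185,265:295]=1
    m&=b>0; v,u=np.nonzero(m)
    K=c['mtx'];R,_=cv2.Rodrigues(np.array(c['rvec'],float));C=-R.T@np.ravel(c['tvec'])
    d=np.c_[(u-K[0,2])/K[0,0],(v-K[1,2])/K[1,1],np.ones(len(u))]@R
    for off in (-.069,-.073):
        t=(off-(C-H)@xh)/(d@xh); P=C+d*t[:,None]-H
        y=P@yh; z=P[:,2]; print(n,len(u),u.mean().round(2),v.mean().round(2),'off',off,'y',y.mean().round(4),'z',z.mean().round(4),'ang',np.arctan2(y.mean(),z.mean()).round(3),'span',np.percentile(y,[3,97]).round(3))
if __name__=='__main__':
    for n in ('top','side'):
        c=read_camera(n)
        for f in sys.argv[1:]:
            im=cv2.imread(f'pics/{f}{n[0] if f!="0" else ""}.png')[:,:,::-1] if f!='0' else cv2.imread(f'pics/{n}0.png')[:,:,::-1]
            print(f); mk(c,im,n)
E
python3 mk.py 0 a7 b5 b3 b4
```

```text
27.3667 th from z -0.001 th from y 0.0 arc -0.001 x 0.0 F [-3.49 -1.33  2.27] 0.181
0
top 47 353.4 202.34 off -0.069 y 0.0174 z 0.067 ang 0.254 span [0.009 0.025]
top 47 353.4 202.34 off -0.073 y 0.0196 z 0.0837 ang 0.23 span [0.011 0.027]
a7
top 13 353.69 201.62 off -0.069 y 0.0178 z 0.0732 ang 0.239 span [0.011 0.025]
top 13 353.69 201.62 off -0.073 y 0.02 z 0.0898 ang 0.219 span [0.014 0.028]
b5
top 29 353.86 202.41 off -0.069 y 0.0165 z 0.067 ang 0.241 span [0.009 0.025]
top 29 353.86 202.41 off -0.073 y 0.0187 z 0.0837 ang 0.22 span [0.011 0.027]
b3
top 42 361.64 203.4 off -0.069 y 0.002 z 0.069 ang 0.029 span [-0.006  0.01 ]
top 42 361.64 203.4 off -0.073 y 0.0045 z 0.0857 ang 0.052 span [-0.003  0.012]
b4
top 7 374.57 205.43 off -0.069 y -0.0225 z 0.0695 ang -0.313 span [-0.027 -0.016]
top 7 374.57 205.43 off -0.073 y -0.0196 z 0.0862 ang -0.224 span [-0.024 -0.014]
0
side 19 276.84 164.68 off -0.069 y 0.0313 z 0.0589 ang 0.488 span [0.007 0.052]
side 19 276.84 164.68 off -0.073 y 0.0494 z 0.0708 ang 0.61 span [0.025 0.069]
a7mk.py:14: RuntimeWarning: Mean of empty slice.
  y=
[... 173 characters left out ...]
np.percentile(y,[3,97]).round(3))
  ret = ret.dtype.type(ret / rcount)
Traceback (most recent call last):
  File "mk.py", line 20, in <module>
    print(f); mk(c,im,n)
              ~~^^^^^^^^
  File "mk.py", line 14, in mk
    y=P@yh; z=P[:,2]; print(n,len(u),u.mean().round(2),v.mean().round(2),'off',off,'y',y.mean().round(4),'z',z.mean().round(4),'ang',np.arctan2(y.mean(),z.mean()).round(3),'span',np.percentile(y,[3,97]).round(3))
                                                                                                                                                                                   ~~~~~~~~~~~~~^^^^^^^^^^
IndexError: index -1 is out of bounds for axis 0 with size 0
```

Request:
{"fn": "apply_moves", "kwargs": {
  "motion": [
    {"claw": 1,"travel": [0,0,-0.2],"turn": 0},
    {"claw": 1,"travel": [0,0.01,-0.3],"turn": 0},
    {"claw": 1,"travel": [-0.02,0.02,-0.5],"turn": 0},
    {"claw": 1,"travel": [-0.02,0.06,-0.55],"turn": 0},
    {"claw": 1,"travel": [-0.02,0.09,-0.55],"turn": 0},
    {"claw": 1,"travel": [-0.02,0.11,-0.5],"turn": 0},
    {"claw": 1,"travel": [-0.01,0.1,-0.4],"turn": 0},
    {"claw": 1,"travel": [0,0.06,-0.2],"turn": 0},
    {"claw": 1,"travel": [0,0,0],"turn": 0},
    {"claw": 1,"travel": [0,0,0],"turn": 0}
  ],
  "squeeze": 20
}}

```text
time_s: 28.3
ee_pos: [0.6221, -0.072, 0.095]
ee_rot: [-0.011, 0.998, -0.067, -0.019]
wrist_force: [1.0, -1.2, -1.6]
grip_width: 0.176
```

```bash
python3 th.py
cat > vd.py <<'E'
from h import *
import sys
n=sys.argv[1]
c=cam('top',n+'t');b=cv2.resize(c['pixels'][188:222,330:388,::-1],None,fx=13,fy=13,interpolation=cv2.INTER_CUBIC)
cs=cam('side',n+'s');a=cv2.resize(cs['pixels'][140:210,255:300,::-1],None,fx=5,fy=5,interpolation=cv2.INTER_CUBIC)
z=np.zeros((max(a.shape[0],b.shape[0]),a.shape[1]+b.shape[1]+5,3),np.uint8); z[:b.shape[0],:b.shape[1]]=b; z[:a.shape[0],b.shape[1]+5:]=a
cv2.imwrite(f'pics/{n}z.png',cv2.resize(z,None,fx=min(1,800/z.shape[1]),fy=min(1,800/z.shape[1]))); print(z.shape)
for nn,cc in (('top',c),('side',cs)):
    for o in ('pointer','mark','pointer_tip','mark_gate'):
        for r in regions_of(nn,o)[:2]: print(nn,o,round(r['score'],2),np.round(r['rect'],1))
E
python3 vd.py c1
python3 - <<'E'
import sys; sys.path.insert(0,'.')
import os; os.chdir('.')
from mk import *
mk(read_camera('top'),cv2.imread('pics/c1t.png')[:,:,::-1],'top')
E
```

```text
28.3 th from z 0.279 th from y 0.265 arc 0.278 x -0.0002 F [ 1.01 -1.19 -1.55] 0.176
(442, 984, 3)
top pointer 0.66 [173.9 249.8 187.5 257.3]
top mark 0.61 [358.7 200.4 362.8 206.7]
top mark_gate 0.42 [353.1 199.7 363.5 208.9]
side mark_gate 0.42 [302.2 300.1 313.  322.3]
top 37 361.62 203.32 off -0.069 y 0.0021 z 0.0697 ang 0.031 span [-0.006  0.01 ]
top 37 361.62 203.32 off -0.073 y 0.0046 z 0.0863 ang 0.053 span [-0.003  0.012]
```

View pics/c1z.png

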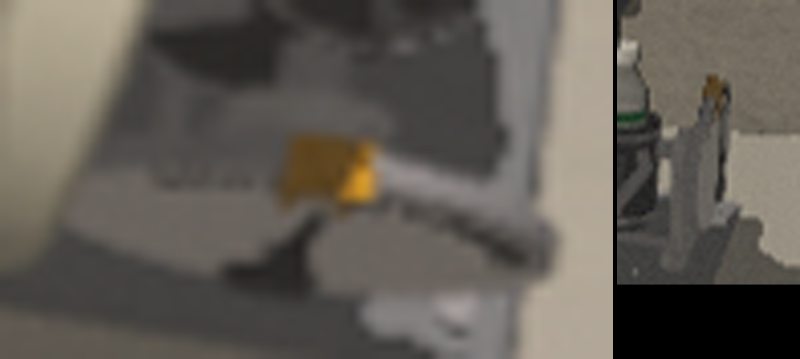

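```bash
cat > ov.py <<'E'
from h import *
import sys
xh=np.array([.991,-.135,0]);yh=np.array([.135,.991,0]);H=np.array([.607,-.187,.09])
f=sys.argv[1]; off=float(sys.argv[2])
c=read_camera('top'); im=cv2.imread(f'pics/{f}.png')[188:222,325:392]; S=11.5
b=cv2.resize(im,None,fx=S,fy=S,interpolation=cv2.INTER_CUBIC)
Q=lambda r,a,o:H+xh*o+yh*r*np.sin(a)+np.array([0,0,1])*r*np.cos(a)
def px(P): return ((proj(c,P)-[325,188]+.5)*S).round().astype(int)
a=np.linspace(0,2*np.pi,100)
cv2.polylines(b,[px([Q(.05,t,off) for t in a])],True,(0,255,0),1)
n=px([Q(0,0,off-.003),Q(.039,0,off-.003)]); cv2.line(b,tuple(map(int,n[0])),tuple(map(int,n[1])),(255,0,255),1)
for t in np.arange(-.4,.5,.1):
    q=px([Q(.052,t,off)])[0]; cv2.circle(b,tuple(map(int,q)),2,(0,0,255) if abs(t)<.01 else (255,255,0),-1)
cv2.imwrite(f'pics/ov_{f}.png',b)
E
python3 ov.py c1t -.069; python3 ov.py top0 -.069
```

```text
(no output)
```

View pics/ov_c1t.png

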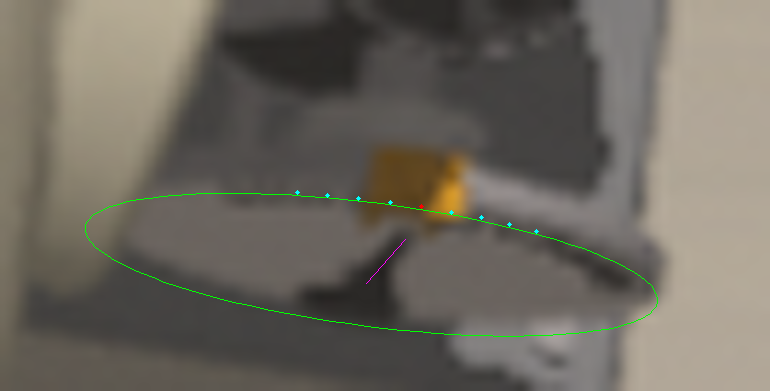

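View pics/ov_top0.png

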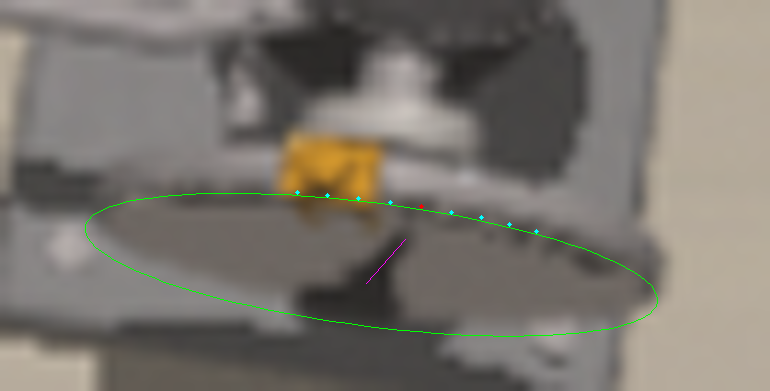

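```bash
python3 - <<'E'
from h import *
xh=np.array([.991,-.135,0]);yh=np.array([.135,.991,0]);H=np.array([.607,-.187,.09])
c=read_camera('top')
Q=lambda r,a,o:H+xh*o+yh*r*np.sin(a)+np.array([0,0,1])*r*np.cos(a)
px=lambda P:((proj(c,P)[0]-[325,188]+.5)*11.5).round(0)
for off in (-.069,-.072,-.075):
  for r in (.039,.042,.05,.058):
    print(off,r,[tuple(px([Q(r,t,off)]).astype(int)) for t in (0,.05,.29,.34)])
E
python3 - <<'E'
import cv2
for f in ('top0','c1t'):
    a=cv2.imread(f'pics/{f}.png')[196:218,345:370]; cv2.imwrite(f'pics/n_{f}.png',cv2.resize(a,None,fx=24,fy=24,interpolation=cv2.INTER_NEAREST))
E
```

```text
-0.069 0.039 [(np.int64(407), np.int64(222)), (np.int64(396), np.int64(220)), (np.int64(340), np.int64(214)), (np.int64(329), np.int64(213))]
-0.069 0.042 [(np.int64(410), np.int64(218)), (np.int64(398), np.int64(217)), (np.int64(338), np.int64(209)), (np.int64(326), np.int64(208))]
-0.069 0.05 [(np.int64(419), np.int64(209)), (np.int64(404), np.int64(207)), (np.int64(332), np.int64(198)), (np.int64(317), np.int64(197))]
-0.069 0.058 [(np.int64(427), np.int64(199)), (np.int64(410), np.int64(196)), (np.int64(326), np.int64(186)), (np.int64(309), np.int64(185))]
-0.072 0.039 [(np.int64(405), np.int64(239)), (np.int64(393), np.int64(237)), (np.int64(338), np.int64(231)), (np.int64(327), np.int64(230))]
-0.072 0.042 [(np.int64(408), np.int64(236)), (np.int64(396), np.int64(234)), (np.int64(336), np.int64(226)), (np.int64(323), np.int64(225))]
-0.072 0.05 [(np.int64(416), np.int64(226)), (np.int64(402), np.int64(224)), (np.int64(330), np.int64(215)), (np.int64(315), np.int64(214))]
-0.072 0.058 [(np.int64(425), np.int64(216)), (np.int64(407), np.int64(214)), (np.int64(323), np.int64(204)), (np.int64(306), np.int64(202))]
-0.075 0.039 [(np.int64(403), np.int64(256)), (np.int64(391), np.int64(255)), (np.int64(336), np.int64(248)), (np.int64(324), np.int64(247))]
-0.075 0.042 [(np.int64(406), np.int64(253)), (np.int64(393), np.int64(251)), (np.int64(333), np.int64(244)), (np.int64(321), np.int64(243))]
-0.075 0.05 [(np.int64(414), np.int64(243)), (np.int64(399), np.int64(241)), (np.int64(327), np.int64(232)), (np.int64(312), np.int64(231))]
-0.075 0.058 [(np.int64(423), np.int64(234)), (np.int64(405), np.int64(231)), (np.int64(321), np.int64(221)), (np.int64(304), np.int64(219))]
```

View pics/n_c1t.png

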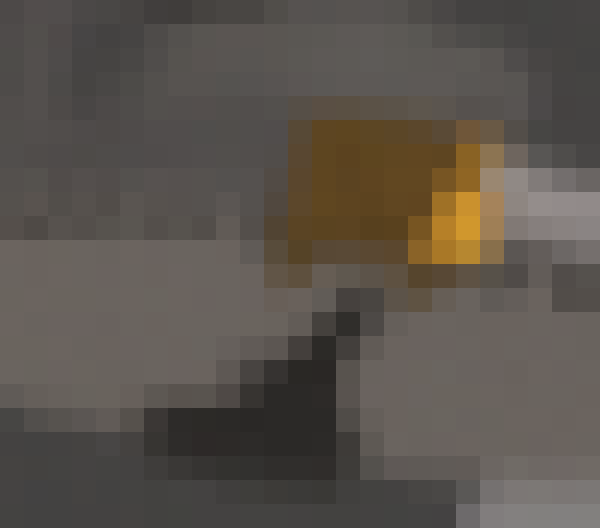

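View pics/n_top0.png

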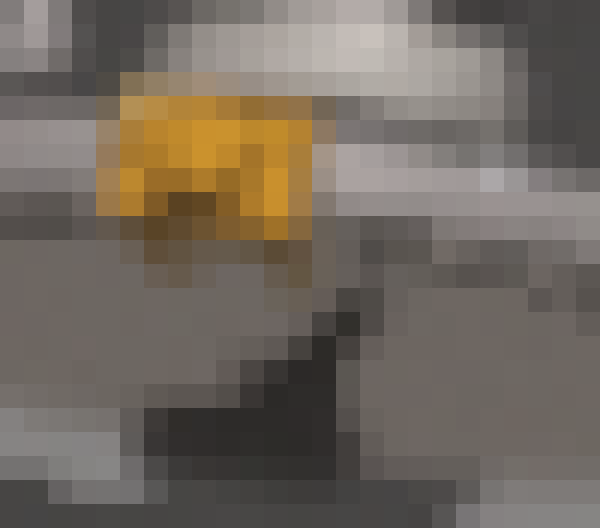

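Request:
{"fn": "apply_moves", "kwargs": {
  "motion": [
    {"claw": 1,"travel": [0,0.03,-0.12],"turn": 0},
    {"claw": 1,"travel": [0,0.03,-0.1],"turn": 0},
    {"claw": 1,"travel": [0,0,0],"turn": 0},
    {"claw": 1,"travel": [0,0,0],"turn": 0},
    {"claw": 1,"travel": [0,0,0],"turn": 0}
  ],
  "squeeze": 20
}}

```text
time_s: 29.42
ee_pos: [0.622, -0.0727, 0.0974]
ee_rot: [-0.011, 0.998, -0.067, -0.019]
wrist_force: [-0.1, -0.8, -1.6]
grip_width: 0.178
```

```bash
python3 th.py
```

```text
29.4167 th from z 0.299 th from y 0.287 arc 0.298 x -0.0002 F [-0.11 -0.84 -1.62] 0.178
```

Now let it settle for about 2 s and check that the pointer and arm stay put.

Request:
{"fn": "apply_moves", "kwargs": {
  "motion": [
    {"claw": 1,"travel": [0,0,0],"turn": 0},
    {"claw": 1,"travel": [0,0,0],"turn": 0},
    {"claw": 1,"travel": [0,0,0],"turn": 0},
    {"claw": 1,"travel": [0,0,0],"turn": 0},
    {"claw": 1,"travel": [0,0,0],"turn": 0},
    {"claw": 1,"travel": [0,0,0],"turn": 0},
    {"claw": 1,"travel": [0,0,0],"turn": 0},
    {"claw": 1,"travel": [0,0,0],"turn": 0},
    {"claw": 1,"travel": [0,0,0],"turn": 0},
    {"claw": 1,"travel": [0,0,0],"turn": 0},
    {"claw": 1,"travel": [0,0,0],"turn": 0},
    {"claw": 1,"travel": [0,0,0],"turn": 0},
    {"claw": 1,"travel": [0,0,0],"turn": 0},
    {"claw": 1,"travel": [0,0,0],"turn": 0},
    {"claw": 1,"travel": [0,0,0],"turn": 0},
    {"claw": 1,"travel": [0,0,0],"turn": 0}
  ],
  "squeeze": 20
}}

```text
time_s: 30.75
ee_pos: [0.622, -0.0727, 0.0974]
ee_rot: [-0.011, 0.998, -0.067, -0.019]
wrist_force: [-1.0, -1.5, -1.1]
grip_width: 0.182
```

```bash
python3 th.py; python3 v.py d1
python3 - <<'E'
import cv2,numpy as np
a=cv2.imread('pics/d1t.png')[196:218,345:370]; cv2.imwrite('pics/n_d1.png',cv2.resize(a,None,fx=24,fy=24,interpolation=cv2.INTER_NEAREST))
E
```

```text
30.75 th from z 0.3 th from y 0.287 arc 0.298 x -0.0002 F [-0.99 -1.54 -1.08] 0.182
```

View pics/n_d1.png

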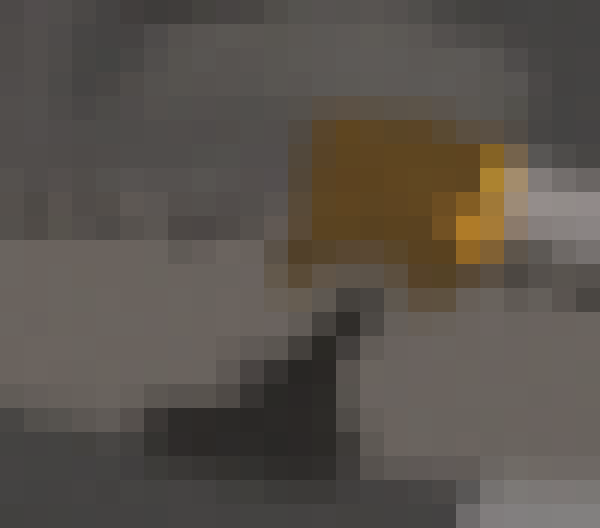

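View pics/d1c.png

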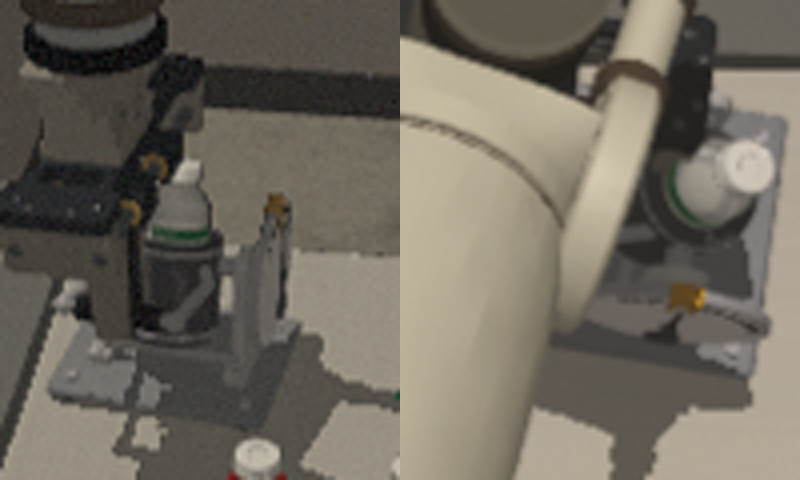

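```bash
python3 -c "
from plant import arm
print(arm.close_job())"
```

```text
the job is handed in; nothing more can be done
None
```

The vial is in the well and mixed. The job was handed in at about 31 s with the arm still holding the grip and the pointer resting in the gate.

**What I did:**
- **Loading:** I lowered the large vial into the well and let go. Its foot touched the rim lightly once (2.4 N) before I re-centred it. Pictures show it seated upright.
- **Mixing:** I lifted the holder by its black grip at about 0.6 rad/s to the far stop. The tilt worked out from the arm's position stopped at about 0.80 rad and did not grow when I pushed further. I then lowered it under control to 0 until the stop pushed back with about 2 N.
- **Final tilt:** I tilted it to about 0.298 rad, against a mark I measured at about 0.295–0.30 rad.

**Last checks:** After about 1.3 s of holding still, the arm had not moved. In the top picture the needle tip sits midway between the two prongs, and the vial is in the cup. I never touched the small vial or the square bottle, and saw no contact with the coloured look-alikes. I took no final picture of the other bottles.

**What disagreed:**
- **Fingertips:** They sat about 20 mm behind the TCP (tool centre point), not 17 mm ahead as described. My first closures landed on the cap and shoulder, so I re-gripped lower on the body while the vial stood on the bench.
- **Tool tilt:** The tool drifted 1–2.5° off vertical during the moves; I worked around it.
- **Pointer:** The trained networks did not find it reliably, so the pointer reading is my own from the top picture, overlaid on the known dial size.

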